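# Fit the trolley wheels to their stud hubs and lock them

## Robot

A 7-joint arm with a two-finger parallel gripper is mounted at the origin on the work surface. World frame = base frame: x ahead of the robot, y to its left, z up, the work surface at z = 0. Lengths are in mm, angles in rad, forces in N, time in s.
With the tool pointing down it reaches from about 425 to 875 mm from the base axis. Payload 8.4 kg.
Tool frame: the origin (TCP) lies midway between the tips of the shut fingers; the grasp point (between the pads) lies 19 mm behind it (r.grip_depth is the z of the grasp point in the tool frame, in mm); z points along the fingers, x is the direction in which the jaws open and shut, and the axes are right-handed (so a half turn about z gives the same grasp; the last joint's range is limited). The gripper opens to 87 mm and grips with 3 to 60 N. Pads are 19 mm wide; open, the fingers measure 117 mm over their backs; the gripper's body (75 mm by 190 mm) begins 51 mm behind the grasp point.
Start: joints at [1.177, 0.333, 0.04, 1.465, -0.013, 1.343, -0.059], TCP at [188.834, -621.935, 189.346] pointing down, gripper open.
Joint ranges: [-2.58, 2.58], [-0.38, 2.09], [-1.3, 1.39], [0.25, 2.4], [-1.5, 4.64], [0.08, 2.09], [-2.65, 2.65]. Speed limits (rad/s): [2.22, 2.22, 2.79, 2.79, 3.14, 3.14, 3.14].

## Interface

Orientations are given as a unit quaternion [x, y, z, w].
In Python, from bench import r gives the robot as it stands.
- The arm moves only by the shell command python3 -m crank 'ROWS' [OPENING] [FORCE]. ROWS is JSON, a list of rows, each a list of 6 numbers: the shift along the tool's x, y, z in cm, then the turn, a rotation vector about the tool's x, y, z in degrees. In form: [[dx, dy, dz, rx, ry, rz], ...]. A call has 1 to 20 rows; each row is the pose to reach, as a shift and turn from the pose measured when the call began, along the tool's axes at that moment; what a row does not reach only later rows make up. A row lasts 1/10 s, in which the tool goes at most 50 mm and 8.59 degrees, less where a joint would pass 70% of its speed; a pose out of reach is approached as far as the arm can. A call with a gripper value outside its range is refused whole. OPENING is the opening in per cent of the stroke, from 0 (shut) to 100 (fully open), set as the call begins (- or left out, the last holds). The fingers move at their own pace and stop on an object; FORCE is the grip in N (left out, the last holds). Time passes only in rows, so rows that repeat a pose let the fingers close. It gives the time, the measured TCP pose, the force and the opening at its end, in the units of the state.
- r.state(): the state, without advancing time (a new reading comes with each control period).
- r.grab_frame(name): name is "scene" or "top" or "wrist"; returns (picture, depth): 480x640x3 uint8, blue, green, red; 480x640 float32, mm along the optical axis (not along the pixel's ray), 0 where there is no reading.
- r.camera_params(name): a dict with "fx", "fy", "cx", "cy" (pixels), "dist" ([k1, k2, p1, p2, k3] as OpenCV has them; the pictures are not rectified), "view" (4x4, takes a point from world to camera coordinates); the wrist camera has in their place "mount" (4x4, takes a point from camera to tool coordinates, whose origin is the TCP and whose axes are the tool frame's). Camera axes: x right, y down, z forward; pixel columns grow to the right and rows downward; lengths in mm; the calibration is good to about 2 mm. A picture is of the moment at which its call begins: read the wrist's pose just before it. camera_params takes no time and is no camera call.
- r.sign_off(): hands the job in, once; it reports no verdict.
Trained networks look in the newest picture that a camera, given by its name, has taken for a name from the list of things; names that differ only in an ending like _2 or _b are one class to them, and where a whole thing is asked for, a point or a joint stands for the part that bears it (a point fixed in the world has none). Each returns a list of dicts, best first, with "p" (0 to 1); they miss things now and then, are a little off and sometimes report something else, mostly with a low value. They report only what shows in the picture. A call takes as long as a camera call. They do not tell look-alikes from the thing itself.
- r.spot_in(query, camera): "rect" ([left, top, width, height] in pixels, round what is visible of it).
- r.landmark_of(query, camera): "uv" ([column, row] in pixels: a listed point, or the origin of a listed thing).
The state is a dict: "t": time; "joint_positions": joint angles; "qd": joint speeds; "effort": joint torques, N m; "tool_pos": TCP position; "eef_rot": TCP orientation; "ft_force": force on the tool from outside, world axes, zero at the start; "wrist_torque": the same for the moment, N m; "width": finger opening in mm.
Only numpy, scipy, OpenCV 4.12 (cv2) and the standard library are available. Lean on these libraries where they do the work, as an engineer would, in place of code of your own. Each camera call takes 0.05 s, during which the arm holds its last target.

## Task

Take every wheel off the spinning turntable and fit each one onto a hub of its own, turned so that its three holes go over the three studs and it sits flat and fully down on the seat. Then lock each wheel: drop one T-key from the rack through the wheel's sleeve and the slot in the hub until its collar rests on the sleeve, and twist it a quarter turn so that its crossbar lies across the slot, under the plate. Do not disturb the mugs, tools and other things on the bench.

Things in the scene. Friction and masses are not known exactly. Their poses are not given: they have to be found in the camera images.
- hub_a: blue hub block fixed to the bench; flat 90 x 90 mm steel seat on top, 50 mm above the bench. On it three round-tipped brass studs, 9 mm thick, 18 mm tall, 36 mm from the centre, at 0, 120 and 240 deg from its x axis. Central slot 36 mm along x, 15 mm along y, through the 8 mm seat plate; hollow below (50 x 50 mm, 36 mm deep). Any yaw. Origin: centre of its foot, at bench height; z up.
- hub_b: blue hub block fixed to the bench; flat 90 x 90 mm steel seat on top, 50 mm above the bench. On it three round-tipped brass studs, 9 mm thick, 18 mm tall, 36 mm from the centre, at 0, 120 and 240 deg from its x axis. Central slot 36 mm along x, 15 mm along y, through the 8 mm seat plate; hollow below (50 x 50 mm, 36 mm deep). Any yaw. Origin: centre of its foot, at bench height; z up.
- hub_c: blue hub block fixed to the bench; flat 90 x 90 mm steel seat on top, 50 mm above the bench. On it three round-tipped brass studs, 9 mm thick, 18 mm tall, 36 mm from the centre, at 0, 120 and 240 deg from its x axis. Central slot 36 mm along x, 15 mm along y, through the 8 mm seat plate; hollow below (50 x 50 mm, 36 mm deep). Any yaw. Origin: centre of its foot, at bench height; z up.
- wheel_1: trolley wheel, lying flat: black tyre 116 mm across, 18 mm high; red web 10 mm thick with three 13 mm holes 36 mm from the centre, at 0, 120 and 240 deg from its x axis; central square aluminium sleeve 46 x 46 mm (flats face x and y), bore 38 x 38 mm right through, top 44 mm above the underside. 0.35 kg. Fits any hub. Origin: centre of its underside; z up. May be absent.
- wheel_2: trolley wheel, lying flat: black tyre 116 mm across, 18 mm high; red web 10 mm thick with three 13 mm holes 36 mm from the centre, at 0, 120 and 240 deg from its x axis; central square aluminium sleeve 46 x 46 mm (flats face x and y), bore 38 x 38 mm right through, top 44 mm above the underside. 0.35 kg. Fits any hub. Origin: centre of its underside; z up. May be absent.
- wheel_3: trolley wheel, lying flat: black tyre 116 mm across, 18 mm high; red web 10 mm thick with three 13 mm holes 36 mm from the centre, at 0, 120 and 240 deg from its x axis; central square aluminium sleeve 46 x 46 mm (flats face x and y), bore 38 x 38 mm right through, top 44 mm above the underside. 0.35 kg. Fits any hub. Origin: centre of its underside; z up. May be absent.
- key_1: T-key, upright. Origin: underside of its dark collar (46 mm across, 6 mm thick), that rests on the rack, later on the wheel's sleeve. Above: yellow grip bar, 50 mm along x, 14 mm wide, 6 to 32 mm above origin. Below: 10 mm stem to a crossbar 30 mm along x, 10 mm wide, 8 mm high, its underside at -63 mm; collar on sleeve, it hangs 3 mm under the seat plate, free to turn. 0.15 kg. Fits any hub.
- key_2: T-key, upright. Origin: underside of its dark collar (46 mm across, 6 mm thick), that rests on the rack, later on the wheel's sleeve. Above: yellow grip bar, 50 mm along x, 14 mm wide, 6 to 32 mm above origin. Below: 10 mm stem to a crossbar 30 mm along x, 10 mm wide, 8 mm high, its underside at -63 mm; collar on sleeve, it hangs 3 mm under the seat plate, free to turn. 0.15 kg. Fits any hub.
- key_3: T-key, upright. Origin: underside of its dark collar (46 mm across, 6 mm thick), that rests on the rack, later on the wheel's sleeve. Above: yellow grip bar, 50 mm along x, 14 mm wide, 6 to 32 mm above origin. Below: 10 mm stem to a crossbar 30 mm along x, 10 mm wide, 8 mm high, its underside at -63 mm; collar on sleeve, it hangs 3 mm under the seat plate, free to turn. 0.15 kg. Fits any hub.
- turntable: black round foot of the turntable; on it a plywood platter 300 mm in diameter, top 36 mm above the bench, spins freely about the vertical at the slightest push. The wheels lie on the platter. Origin: its centre, on the bench.
- key_rack: wooden rack fixed to the bench, 220 mm along x, 70 mm along y, top 75 mm above the bench, with three 36 mm square holes at -70, 0 and +70 mm along x that hold the keys, which have about 2 mm of play. Origin: centre of its underside, on the bench.
- green_mug: green mug, 95 mm high, 82 mm across. Not part of the job: leave it where it is. Origin on its underside (bench).
- white_mug: white cup, 85 mm high, 76 mm across. Not part of the job: leave it where it is. Origin on its underside (bench).
- glue: yellow glue bottle with a red cap, 160 mm high, 68 mm across. Not part of the job: leave it where it is. Origin on its underside (bench).
- wire_spool: white spool, 50 mm high, 60 mm across. Not part of the job: leave it where it is. Origin on its underside (bench).
- offcut: wooden offcut, 100 x 45 x 22 mm. Not part of the job: leave it where it is. Origin on its underside (bench).
- pincers: dark steel pincers lying flat, about 200 mm long, jaws to +x. Not part of the job: leave it where it is. Origin on its underside (bench).
- screwdriver: screwdriver lying flat, handle to -x. Not part of the job: leave it where it is. Origin on its underside (bench).
Not all that is in view belongs to the job. What is shaped like the key_3 but purple is not meant.

How it is judged (in metres and radians):
On the way:
1. every wheel sits fully down on the studs of a hub (((horizontal distance between wheel_1 and hub_a below 0.005 m and z of wheel_1 in the frame of hub_a below 0.055 m and angle between wheel_1's own z axis and vertical below 0.06 rad) or (horizontal distance between wheel_1 and hub_b below 0.005 m and z of wheel_1 in the frame of hub_b below 0.055 m and angle between wheel_1's own z axis and vertical below 0.06 rad) or (horizontal distance between wheel_1 and hub_c below 0.005 m and z of wheel_1 in the frame of hub_c below 0.055 m and angle between wheel_1's own z axis and vertical below 0.06 rad)) and ((horizontal distance between wheel_2 and hub_a below 0.005 m and z of wheel_2 in the frame of hub_a below 0.055 m and angle between wheel_2's own z axis and vertical below 0.06 rad) or (horizontal distance between wheel_2 and hub_b below 0.005 m and z of wheel_2 in the frame of hub_b below 0.055 m and angle between wheel_2's own z axis and vertical below 0.06 rad) or (horizontal distance between wheel_2 and hub_c below 0.005 m and z of wheel_2 in the frame of hub_c below 0.055 m and angle between wheel_2's own z axis and vertical below 0.06 rad)) and ((horizontal distance between wheel_3 and hub_a below 0.005 m and z of wheel_3 in the frame of hub_a below 0.055 m and angle between wheel_3's own z axis and vertical below 0.06 rad) or (horizontal distance between wheel_3 and hub_b below 0.005 m and z of wheel_3 in the frame of hub_b below 0.055 m and angle between wheel_3's own z axis and vertical below 0.06 rad) or (horizontal distance between wheel_3 and hub_c below 0.005 m and z of wheel_3 in the frame of hub_c below 0.055 m and angle between wheel_3's own z axis and vertical below 0.06 rad))), for 0.2 s.
At the end, for the whole second after the job is handed in: Every wheel present is seated on its own hub (centred and down within 5 mm, flat) with a key in it: centred within 7 mm, upright, collar within 5 mm of the sleeve top, turned at least 69 degrees from the slot; wheels and keys at rest ((((horizontal distance between wheel_1 and hub_a below 0.005 m and z of wheel_1 in the frame of hub_a below 0.055 m and angle between wheel_1's own z axis and vertical below 0.06 rad) and ((horizontal distance between key_1 and hub_a below 0.007 m and z of key_1 in the frame of hub_a below 0.099 m and angle between the x axis of key_1 and the x axis of hub_a, either way round above 1.2 rad and angle between key_1's own z axis and vertical below 0.1 rad and linear speed of key_1 below 0.03 m/s) or (horizontal distance between key_2 and hub_a below 0.007 m and z of key_2 in the frame of hub_a below 0.099 m and angle between the x axis of key_2 and the x axis of hub_a, either way round above 1.2 rad and angle between key_2's own z axis and vertical below 0.1 rad and linear speed of key_2 below 0.03 m/s) or (horizontal distance between key_3 and hub_a below 0.007 m and z of key_3 in the frame of hub_a below 0.099 m and angle between the x axis of key_3 and the x axis of hub_a, either way round above 1.2 rad and angle between key_3's own z axis and vertical below 0.1 rad and linear speed of key_3 below 0.03 m/s))) or ((horizontal distance between wheel_1 and hub_b below 0.005 m and z of wheel_1 in the frame of hub_b below 0.055 m and angle between wheel_1's own z axis and vertical below 0.06 rad) and ((horizontal distance between key_1 and hub_b below 0.007 m and z of key_1 in the frame of hub_b below 0.099 m and angle between the x axis of key_1 and the x axis of hub_b, either way round above 1.2 rad and angle between key_1's own z axis and vertical below 0.1 rad and linear speed of key_1 below 0.03 m/s) or (horizontal distance between key_2 and hub_b below 0.007 m and z of key_2 in the frame of hub_b below 0.099 m and angle between the x axis of key_2 and the x axis of hub_b, either way round above 1.2 rad and angle between key_2's own z axis and vertical below 0.1 rad and linear speed of key_2 below 0.03 m/s) or (horizontal distance between key_3 and hub_b below 0.007 m and z of key_3 in the frame of hub_b below 0.099 m and angle between the x axis of key_3 and the x axis of hub_b, either way round above 1.2 rad and angle between key_3's own z axis and vertical below 0.1 rad and linear speed of key_3 below 0.03 m/s))) or ((horizontal distance between wheel_1 and hub_c below 0.005 m and z of wheel_1 in the frame of hub_c below 0.055 m and angle between wheel_1's own z axis and vertical below 0.06 rad) and ((horizontal distance between key_1 and hub_c below 0.007 m and z of key_1 in the frame of hub_c below 0.099 m and angle between the x axis of key_1 and the x axis of hub_c, either way round above 1.2 rad and angle between key_1's own z axis and vertical below 0.1 rad and linear speed of key_1 below 0.03 m/s) or (horizontal distance between key_2 and hub_c below 0.007 m and z of key_2 in the frame of hub_c below 0.099 m and angle between the x axis of key_2 and the x axis of hub_c, either way round above 1.2 rad and angle between key_2's own z axis and vertical below 0.1 rad and linear speed of key_2 below 0.03 m/s) or (horizontal distance between key_3 and hub_c below 0.007 m and z of key_3 in the frame of hub_c below 0.099 m and angle between the x axis of key_3 and the x axis of hub_c, either way round above 1.2 rad and angle between key_3's own z axis and vertical below 0.1 rad and linear speed of key_3 below 0.03 m/s)))) and (((horizontal distance between wheel_2 and hub_a below 0.005 m and z of wheel_2 in the frame of hub_a below 0.055 m and angle between wheel_2's own z axis and vertical below 0.06 rad) and ((horizontal distance between key_1 and hub_a below 0.007 m and z of key_1 in the frame of hub_a below 0.099 m and angle between the x axis of key_1 and the x axis of hub_a, either way round above 1.2 rad and angle between key_1's own z axis and vertical below 0.1 rad and linear speed of key_1 below 0.03 m/s) or (horizontal distance between key_2 and hub_a below 0.007 m and z of key_2 in the frame of hub_a below 0.099 m and angle between the x axis of key_2 and the x axis of hub_a, either way round above 1.2 rad and angle between key_2's own z axis and vertical below 0.1 rad and linear speed of key_2 below 0.03 m/s) or (horizontal distance between key_3 and hub_a below 0.007 m and z of key_3 in the frame of hub_a below 0.099 m and angle between the x axis of key_3 and the x axis of hub_a, either way round above 1.2 rad and angle between key_3's own z axis and vertical below 0.1 rad and linear speed of key_3 below 0.03 m/s))) or ((horizontal distance between wheel_2 and hub_b below 0.005 m and z of wheel_2 in the frame of hub_b below 0.055 m and angle between wheel_2's own z axis and vertical below 0.06 rad) and ((horizontal distance between key_1 and hub_b below 0.007 m and z of key_1 in the frame of hub_b below 0.099 m and angle between the x axis of key_1 and the x axis of hub_b, either way round above 1.2 rad and angle between key_1's own z axis and vertical below 0.1 rad and linear speed of key_1 below 0.03 m/s) or (horizontal distance between key_2 and hub_b below 0.007 m and z of key_2 in the frame of hub_b below 0.099 m and angle between the x axis of key_2 and the x axis of hub_b, either way round above 1.2 rad and angle between key_2's own z axis and vertical below 0.1 rad and linear speed of key_2 below 0.03 m/s) or (horizontal distance between key_3 and hub_b below 0.007 m and z of key_3 in the frame of hub_b below 0.099 m and angle between the x axis of key_3 and the x axis of hub_b, either way round above 1.2 rad and angle between key_3's own z axis and vertical below 0.1 rad and linear speed of key_3 below 0.03 m/s))) or ((horizontal distance between wheel_2 and hub_c below 0.005 m and z of wheel_2 in the frame of hub_c below 0.055 m and angle between wheel_2's own z axis and vertical below 0.06 rad) and ((horizontal distance between key_1 and hub_c below 0.007 m and z of key_1 in the frame of hub_c below 0.099 m and angle between the x axis of key_1 and the x axis of hub_c, either way round above 1.2 rad and angle between key_1's own z axis and vertical below 0.1 rad and linear speed of key_1 below 0.03 m/s) or (horizontal distance between key_2 and hub_c below 0.007 m and z of key_2 in the frame of hub_c below 0.099 m and angle between the x axis of key_2 and the x axis of hub_c, either way round above 1.2 rad and angle between key_2's own z axis and vertical below 0.1 rad and linear speed of key_2 below 0.03 m/s) or (horizontal distance between key_3 and hub_c below 0.007 m and z of key_3 in the frame of hub_c below 0.099 m and angle between the x axis of key_3 and the x axis of hub_c, either way round above 1.2 rad and angle between key_3's own z axis and vertical below 0.1 rad and linear speed of key_3 below 0.03 m/s)))) and (((horizontal distance between wheel_3 and hub_a below 0.005 m and z of wheel_3 in the frame of hub_a below 0.055 m and angle between wheel_3's own z axis and vertical below 0.06 rad) and ((horizontal distance between key_1 and hub_a below 0.007 m and z of key_1 in the frame of hub_a below 0.099 m and angle between the x axis of key_1 and the x axis of hub_a, either way round above 1.2 rad and angle between key_1's own z axis and vertical below 0.1 rad and linear speed of key_1 below 0.03 m/s) or (horizontal distance between key_2 and hub_a below 0.007 m and z of key_2 in the frame of hub_a below 0.099 m and angle between the x axis of key_2 and the x axis of hub_a, either way round above 1.2 rad and angle between key_2's own z axis and vertical below 0.1 rad and linear speed of key_2 below 0.03 m/s) or (horizontal distance between key_3 and hub_a below 0.007 m and z of key_3 in the frame of hub_a below 0.099 m and angle between the x axis of key_3 and the x axis of hub_a, either way round above 1.2 rad and angle between key_3's own z axis and vertical below 0.1 rad and linear speed of key_3 below 0.03 m/s))) or ((horizontal distance between wheel_3 and hub_b below 0.005 m and z of wheel_3 in the frame of hub_b below 0.055 m and angle between wheel_3's own z axis and vertical below 0.06 rad) and ((horizontal distance between key_1 and hub_b below 0.007 m and z of key_1 in the frame of hub_b below 0.099 m and angle between the x axis of key_1 and the x axis of hub_b, either way round above 1.2 rad and angle between key_1's own z axis and vertical below 0.1 rad and linear speed of key_1 below 0.03 m/s) or (horizontal distance between key_2 and hub_b below 0.007 m and z of key_2 in the frame of hub_b below 0.099 m and angle between the x axis of key_2 and the x axis of hub_b, either way round above 1.2 rad and angle between key_2's own z axis and vertical below 0.1 rad and linear speed of key_2 below 0.03 m/s) or (horizontal distance between key_3 and hub_b below 0.007 m and z of key_3 in the frame of hub_b below 0.099 m and angle between the x axis of key_3 and the x axis of hub_b, either way round above 1.2 rad and angle between key_3's own z axis and vertical below 0.1 rad and linear speed of key_3 below 0.03 m/s))) or ((horizontal distance between wheel_3 and hub_c below 0.005 m and z of wheel_3 in the frame of hub_c below 0.055 m and angle between wheel_3's own z axis and vertical below 0.06 rad) and ((horizontal distance between key_1 and hub_c below 0.007 m and z of key_1 in the frame of hub_c below 0.099 m and angle between the x axis of key_1 and the x axis of hub_c, either way round above 1.2 rad and angle between key_1's own z axis and vertical below 0.1 rad and linear speed of key_1 below 0.03 m/s) or (horizontal distance between key_2 and hub_c below 0.007 m and z of key_2 in the frame of hub_c below 0.099 m and angle between the x axis of key_2 and the x axis of hub_c, either way round above 1.2 rad and angle between key_2's own z axis and vertical below 0.1 rad and linear speed of key_2 below 0.03 m/s) or (horizontal distance between key_3 and hub_c below 0.007 m and z of key_3 in the frame of hub_c below 0.099 m and angle between the x axis of key_3 and the x axis of hub_c, either way round above 1.2 rad and angle between key_3's own z axis and vertical below 0.1 rad and linear speed of key_3 below 0.03 m/s)))) and linear speed of each of wheel_1, wheel_2, wheel_3 below 0.03 m/s); the robot touches nothing.
It fails at once if a mug, the glue, the spool, the offcut, the pincers or the screwdriver is pushed more than 5 cm away (distance of any of green_mug, white_mug, glue, wire_spool, offcut, pincers, screwdriver from where it was at the start of the episode above 0.05 m).
It fails at once if a mug, the glue or the spool is tipped over (angle between any of green_mug, white_mug, glue, wire_spool's own z axis and vertical above 0.6 rad).
Of wheel_1, wheel_2, wheel_3 only 2 to 3 are there at a start; the rules pass over those that are not, and their reading is None.
At some moment in a run one of wheel_1, wheel_2, wheel_3 may be knocked a few centimetres aside while the robot is not near it.
It also fails if it takes over 210 s, if anything falls off the work surface, if the arm or the gripper's body presses on something with over 40 N, if the wrist force passes 120 N, or if a joint passes its speed limit or range.

## Working session

There is one attempt and no reset: what is moved stays moved. The work goes in short steps, Python scripts to look and compute and a shell command to move; the robot and the scene stay as the last step left them, time stands still between calls to the robot, and variables do not carry over. Pictures are saved under pics/ and viewed, and the job is handed in when it is done.

```bash
ls; mkdir -p pics
cat > h.py <<'E'
import numpy as np, cv2, json
from scipy.spatial.transform import Rotation as R
from bench import r
def snap(n,name,crop=None,scale=1):
    im,d=r.grab_frame(n)
    o=im
    if crop: x,y,w,h=crop; o=im[y:y+h,x:x+w]
    if scale!=1: o=cv2.resize(o,None,fx=scale,fy=scale,interpolation=cv2.INTER_CUBIC)
    cv2.imwrite('pics/%s.png'%name,o)
    np.savez('pics/%s.npz'%name,im=im,d=d)
    return im,d
E
python3 - <<'E'
from h import *
s=r.state();print(s)
for n in ['scene','top','wrist']:
    snap(n,n+'0')
    p=r.camera_params(n);print(n,{k:np.round(v,4).tolist() for k,v in p.items()})
E
```

```text
pics
{'t': 0.0, 'joint_positions': array([ 1.17680652,  0.33391735,  0.03985024,  1.46630874, -0.0133916 ,
        1.34329265, -0.05846348]), 'qd': array([ 0.00045234,  0.0005342 , -0.00045442, -0.00043271, -0.00126804,
       -0.0002242 , -0.00135088]), 'effort': array([ 6.88028686e-04, -6.56351423e+01,  1.33543767e+00, -4.03798449e+01,
       -5.97058819e-02,  4.48332983e-02,  1.76672388e-04]), 'tool_pos': array([ 188.67071911, -621.44958411,  188.43649941]), 'eef_rot': array([ 8.03299124e-01, -5.95575208e-01, -6.99065613e-04, -4.47835511e-04]), 'ft_force': array([ 0.31086501,  0.16588844, -0.22261007]), 'wrist_torque': array([-0.01686169, -0.01598109, -0.03720819]), 'width': 86.98748690101439}
scene {'fx': 488.179, 'fy': 488.179, 'cx': 317.9796, 'cy': 244.3444, 'dist': [0.0084, 0.0, 0.0, 0.0, 0.0], 'view': [[0.4684, 0.8833, -0.0165, -284.1451], [0.643, -0.3537, -0.6793, -323.0738], [-0.6059, 0.3076, -0.7336, 1528.1482], [0.0, 0.0, 0.0, 1.0]]}
top {'fx': 478.4464, 'fy': 478.4464, 'cx': 327.124, 'cy': 242.2532, 'dist': [0.0319, 0.0, 0.0, 0.0, 0.0], 'view': [[-0.0262, -0.9997, 0.0029, -6.7423], [-0.9839, 0.0252, -0.177, 583.3215], [0.1768, -0.0075, -0.9842, 1088.8909], [0.0, 0.0, 0.0, 1.0]]}
wrist {'fx': 389.4203, 'fy': 389.4203, 'cx': 315.8111, 'cy': 233.1624, 'dist': [-0.043, 0.0, 0.0, 0.0, 0.0], 'mount': [[1.0, -0.0003, -0.0, 0.1535], [0.0003, 0.9657, 0.2595, -70.1474], [-0.0001, -0.2595, 0.9657, -194.3881], [0.0, 0.0, 0.0, 1.0]]}
```

View pics/top0.png

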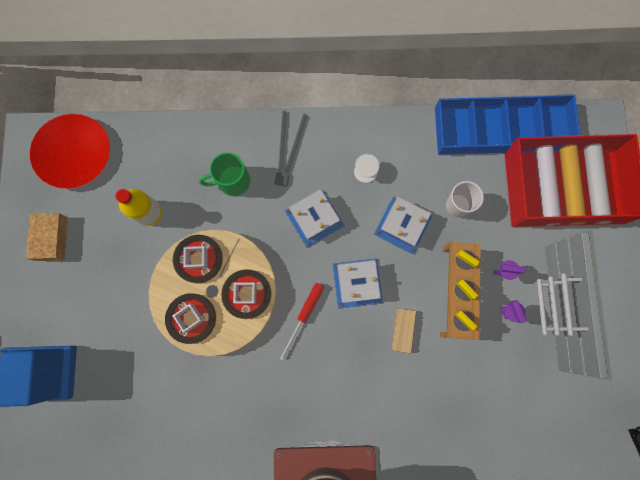

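View pics/scene0.png

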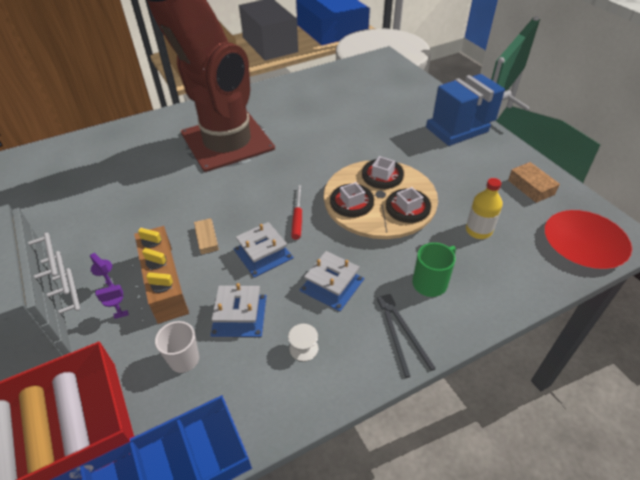

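View pics/wrist0.png

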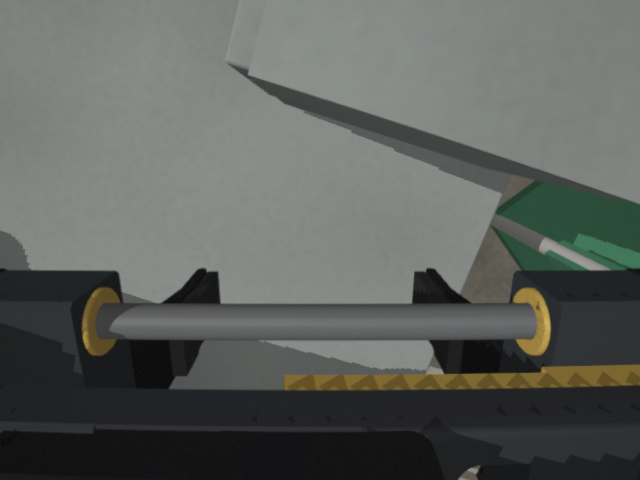

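The top view shows three wheels on the platter at (198,258), (190,318) and (246,294), hubs at (314,216), (358,283) and (404,224), and keys on the rack at (467,258), (467,290) and (467,320). Possible confusions for the keys are the purple look-alikes lying at (511,270) and (514,311). The yellow ones in the rack match the description.

```bash
cat >> h.py <<'E'
def cam(n,pose=None):
    p=r.camera_params(n)
    K=np.array([[p['fx'],0,p['cx']],[0,p['fy'],p['cy']],[0,0,1.]]);D=np.array(p['dist'],float)
    if n=='wrist':
        s=pose or r.state()
        T=np.eye(4);T[:3,:3]=R.from_quat(s['eef_rot']).as_matrix();T[:3,3]=s['tool_pos']
        C=T@np.array(p['mount'])       # cam->world
    else: C=np.linalg.inv(np.array(p['view']))
    return K,D,C
def ray(n,uv,z,c=None):
    K,D,C=c or cam(n)
    u=cv2.undistortPoints(np.array(uv,float).reshape(-1,1,2),K,D).reshape(-1,2)
    d=np.c_[u,np.ones(len(u))]@C[:3,:3].T;o=C[:3,3]
    return o+d*((z-o[2])/d[:,2])[:,None]
def cloud(d,c):
    K,D,C=c
    v,u=np.mgrid[0:480,0:640]
    n=cv2.undistortPoints(np.stack([u,v],-1).reshape(-1,1,2).astype(float),K,D).reshape(480,640,2)
    P=np.concatenate([n*d[...,None],d[...,None]],-1)@C[:3,:3].T+C[:3,3]
    P[d<=0]=np.nan
    return P
def proj(P,c):
    K,D,C=c;V=np.linalg.inv(C)
    return cv2.projectPoints(np.array(P,float).reshape(-1,1,3),cv2.Rodrigues(V[:3,:3])[0],V[:3,3],K,D)[0].reshape(-1,2)
E
python3 - <<'E'
from h import *
c=cam('top')
for q,z in [('hub_a',0),('wheel_1',36),('key_1',75),('turntable',0),('key_rack',0)]:
    L=r.landmark_of(q,'top')
    for e in L:
        print(q,round(e['p'],2),np.round(e['uv'],1),np.round(ray('top',e['uv'],z,c)[0],1))
d=np.load('pics/top0.npz')['d'];P=cloud(d,c)
for n,uv in dict(hub=(300,225),hub2=(345,295),bench=(250,400),rack=(452,290),platter=(240,330),wheelslv=(198,258)).items():
    print(n,np.round(P[uv[1]-1:uv[1]+2,uv[0]-1:uv[0]+2].reshape(-1,3).mean(0),1))
E
```

```text
hub_a 0.76 [312.7 219. ] [652.7  12.5   0. ]
hub_a 0.7 [355.3 283.9] [486.6 -88.7   0. ]
wheel_1 0.89 [192.5 317.8] [414.2 298.   36. ]
wheel_1 0.88 [246.1 296.9] [459.4 173.1  36. ]
wheel_1 0.78 [198.5 258. ] [555.4 287.2  36. ]
key_1 0.8 [464.4 259.2] [ 530.8 -338.6   75. ]
key_1 0.76 [511.5 314.1] [ 402.8 -434.9   75. ]
key_1 0.69 [464.2 288.9] [ 462.2 -332.8   75. ]
key_1 0.63 [512.4 268.6] [ 506.2 -446.9   75. ]
key_1 0.56 [462.8 319.8] [ 392.6 -324.1   75. ]
turntable 0.75 [213.2 293.3] [472.9 259.1   0. ]
turntable 0.38 [146.7 213.8] [676.4 428.1   0. ]
key_rack 0.82 [457.  292.5] [ 459.4 -336.4    0. ]
hub [628.2  42.5  45.2]
hub2 [456.8 -60.5  49.3]
bench [221.2 168.4  -0.4]
rack [ 460.4 -304.7   75.4]
platter [382.9 187.1  34.8]
wheelslv [555.5 288.6  35.5]
```

```bash
cat >> h.py <<'E'
def rel(x,y,z,psi):
    """rows values to reach world TCP (x,y,z mm), tool pointing down, tool-x azimuth psi deg"""
    s=r.state();Rc=R.from_quat(s['eef_rot']);p=np.array(s['tool_pos'])
    a=np.radians(psi);c_,s_=np.cos(a),np.sin(a)
    Rt=R.from_matrix(np.array([[c_,s_,0],[s_,-c_,0],[0,0,-1.]]))
    d=Rc.inv().apply(np.array([x,y,z])-p)/10
    w=(Rc.inv()*Rt).as_rotvec(degrees=True)
    dist=np.linalg.norm(d)*10
    print('t%.2f shift cm'%s['t'],np.round(d,2),'rotvec',np.round(w,1),'| mm %.0f deg %.0f rows>=%d'%(dist,np.linalg.norm(w),max(np.ceil(dist/50),np.ceil(np.linalg.norm(w)/8.59))))
    return d,w
def psi_now(s=None):
    s=s or r.state();X=R.from_quat(s['eef_rot']).as_matrix()
    return np.degrees(np.arctan2(X[1,0],X[0,0]))
E
python3 - <<'E'
from h import *
print(psi_now());rel(189,-621,300,psi_now());rel(585,-160,300,0)
E
```

```text
-73.1123393836318
t0.40 shift cm [ -0.08  -0.04 -11.08] rotvec [-0.  0. -0.] | mm 111 deg 0 rows>=3
t0.40 shift cm [-32.69 -51.33 -11.07] rotvec [ -0.    0.  -73.1] | mm 619 deg 73 rows>=13
```

```bash
python3 -m crank '[[0,0,-5,0,0,0],[0,0,-10,0,0,0],[0,0,-11,0,0,0]]'
```

```text
t: 0.7
tool_pos: [189.4, -623.8, 306.1]
eef_rot: [0.803, -0.596, 0.004, 0.002]
ft_force: [-0.5, 0.2, 0.4]
width: 87.4
```

```bash
python3 -m crank '[[-32.7,-51.3,0,0,0,-73],[-32.7,-51.3,0,0,0,-73],[-32.7,-51.3,0,0,0,-73],[-32.7,-51.3,0,0,0,-73],[-32.7,-51.3,0,0,0,-73],[-32.7,-51.3,0,0,0,-73],[-32.7,-51.3,0,0,0,-73],[-32.7,-51.3,0,0,0,-73],[-32.7,-51.3,0,0,0,-73],[-32.7,-51.3,0,0,0,-73],[-32.7,-51.3,0,0,0,-73],[-32.7,-51.3,0,0,0,-73],[-32.7,-51.3,0,0,0,-73],[-32.7,-51.3,0,0,0,-73],[-32.7,-51.3,0,0,0,-73],[-32.7,-51.3,0,0,0,-73]]'
python3 - <<'E'
from h import *
s=r.state();print(s['tool_pos'],psi_now(s),s['joint_positions'])
snap('wrist','w1')
E
```

```text
t: 2.3
tool_pos: [584.5, -164.0, 303.6]
eef_rot: [1.0, -0.003, 0.001, 0.005]
ft_force: [-0.1, 0.3, -0.0]
width: 87.0
[ 584.51023912 -164.00088786  303.59453869] -0.2868465842512265 [ 0.56958585  0.24340505 -0.46628059  1.37029838  0.11727657  1.54921514
  0.10809505]
```

View pics/w1.png

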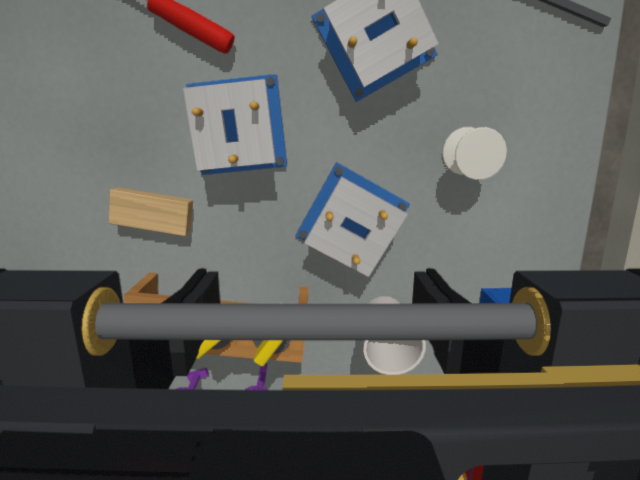

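```bash
cat >> h.py <<'E'
def brass(im):
    h=cv2.cvtColor(im,cv2.COLOR_BGR2HSV)
    return cv2.inRange(h,(8,90,90),(24,255,255))
def studpts(x,y,yaw,zs=(50,68),n=8):
    out=[]
    for k in range(3):
        a=np.radians(yaw+120*k);cx,cy=x+36*np.cos(a),y+36*np.sin(a)
        P=[[cx,cy,z] for z in np.linspace(*zs,n)]
        out.append(P)
    return np.array(out)
def fithub(im,c,x0,y0,z0=50):
    """studs: brass blobs' centroid vs projected mid-stud; returns pose"""
    from scipy.optimize import least_squares
    m=brass(im);n,lab,st,ce=cv2.connectedComponentsWithStats(m)
    W=[ray(None,ce[i],62,c)[0][:2] for i in range(1,n)];C=[ce[i] for i in range(1,n)];A=[st[i,4] for i in range(1,n)]
    idx=[i for i in range(len(W)) if A[i]>12 and np.hypot(W[i][0]-x0,W[i][1]-y0)<60]
    return [(np.round(C[i],1),A[i],np.round(W[i],1)) for i in idx],idx,C
E
python3 - <<'E'
from h import *
c=cam('wrist');f=np.load('pics/w1.npz');im,d=f['im'],f['d']
P=cloud(d,c)
m=((P[...,2]>46)&(P[...,2]<56)).astype(np.uint8)
m=cv2.morphologyEx(m,cv2.MORPH_OPEN,np.ones((3,3)))
n,lab,st,ce=cv2.connectedComponentsWithStats(m)
for i in range(1,n):
    if st[i,4]<800: continue
    Q=P[lab==i][:,:2].astype(np.float32)
    (cx,cy),(w,h),a=cv2.minAreaRect(Q)
    print('rect',np.round([cx,cy,w,h,a],1),'z',np.median(P[lab==i][:,2]),st[i])
    print(fithub(im,c,cx,cy)[0])
E
```

```text
rect [654.5  10.6  90.7  90.6  29.2] z 49.005335915654825 [ 324    0  113   86 5617]
[(array([352.4,  40.7]), np.int32(61), array([623.1,  -7. ])), (array([412.3,  41.9]), np.int32(63), array([685.,  -8.]))]
rect [488.6 -91.2  91.3  90.4   5. ] z 49.26442748383391 [ 184   80   91   90 6061]
[(array([253.9, 105.4]), np.int32(58), array([518.8, -70.5])), (array([197. , 111.3]), np.int32(68), array([457.2, -75.9])), (array([232.8, 158.3]), np.int32(61), array([ 493. , -126.3]))]
rect [ 772.3 -122.6   58.7   58.2   52.1] z 48.82784892132611 [ 455  127   52   53 2088]
[]
rect [ 630.9 -211.1   90.8   90.6   60.8] z 49.23444615455469 [ 305  179  101   97 5009]
[(array([329.1, 215.5]), np.int32(57), array([ 599.5, -191.7])), (array([382.9, 214.5]), np.int32(63), array([ 661.3, -190.8])), (array([355.5, 259.1]), np.int32(62), array([ 631.1, -244.8]))]
```

```bash
cat >> h.py <<'E'
def hubrect(im,d,c):
    P=cloud(d,c)
    m=((P[...,2]>45)&(P[...,2]<57)).astype(np.uint8)
    m=cv2.morphologyEx(m,cv2.MORPH_OPEN,np.ones((3,3)))
    n,lab,st,ce=cv2.connectedComponentsWithStats(m)
    for i in range(1,n):
        if st[i,4]<800: continue
        Q=P[lab==i][:,:2].astype(np.float32)
        (cx,cy),(w,h),a=cv2.minAreaRect(Q)
        if abs(w-90)>6 or abs(h-90)>6: continue
        F=fithub(im,c,cx,cy)[0]
        print('rect',np.round([cx,cy,w,h,a],1),'z',np.round(np.median(P[lab==i][:,2]),1),st[i])
        W=np.array([f[2] for f in F]);
        if len(W)==3:
            mu=W.mean(0);an=np.degrees(np.arctan2(*(W-mu).T[::-1]))%120
            print('  studs',np.round(mu,1),'yaw mod120',np.round(an,1),'rad',np.round(np.hypot(*(W-mu).T),1))
E
python3 - <<'E'
from h import *
rel(631,-281,160,0)
E
```

```text
t2.35 shift cm [ 4.65 11.56 14.49] rotvec [ 0.5 -0.2 -0.3] | mm 191 deg 1 rows>=4
```

```bash
python3 -m crank '[[4.6,11.6,14.4,0.5,-0.2,-0.3],[4.6,11.6,14.4,0.5,-0.2,-0.3],[4.6,11.6,14.4,0.5,-0.2,-0.3],[4.6,11.6,14.4,0.5,-0.2,-0.3],[4.6,11.6,14.4,0.5,-0.2,-0.3],[4.6,11.6,14.4,0.5,-0.2,-0.3],[4.6,11.6,14.4,0.5,-0.2,-0.3]]'
python3 - <<'E'
from h import *
s=r.state();c=cam('wrist',s);im,d=snap('wrist','w2');hubrect(im,d,c);print(s['tool_pos'],np.abs(s['qd']).max())
rel(489,-165,160,0)
E
```

```text
t: 3.05
tool_pos: [631.0, -280.9, 162.7]
eef_rot: [1.0, 0.0, 0.001, 0.0]
ft_force: [-1.2, 1.2, -0.3]
width: 86.9
rect [ 631.4 -210.7   90.5   90.1   60.8] z 49.1 [  240    45   157   162 12748]
  studs [ 631.4 -210.5] yaw mod120 [30.9 30.9 31. ] rad [35.4 35.5 35.4]
[ 630.98302755 -280.87605836  162.67848056] 0.015540871767576249
t3.10 shift cm [-14.21 -11.58   0.26] rotvec [ 0.1 -0.1  0.1] | mm 183 deg 0 rows>=4
```

```bash
python3 -m crank '[[-14.2,-11.6,0.2,0,0,0],[-14.2,-11.6,0.2,0,0,0],[-14.2,-11.6,0.2,0,0,0],[-14.2,-11.6,0.2,0,0,0],[-14.2,-11.6,0.2,0,0,0],[-14.2,-11.6,0.2,0,0,0],[-14.2,-11.6,0.2,0,0,0]]'
python3 - <<'E'
from h import *
s=r.state();c=cam('wrist',s);im,d=snap('wrist','w3');hubrect(im,d,c);print(s['tool_pos'],np.abs(s['qd']).max())
rel(654,-60,160,0)
E
```

```text
t: 3.8
tool_pos: [490.0, -165.2, 161.6]
eef_rot: [1.0, 0.001, 0.002, 0.001]
ft_force: [-0.1, -0.8, -0.7]
width: 86.9
rect [488.6 -91.2  90.5  90.6   5.2] z 49.0 [  249    56   128   132 13050]
  studs [488.8 -91.1] yaw mod120 [35.2 35.3 35.3] rad [35.5 35.6 35.5]
[ 490.03965832 -165.17632177  161.64798922] 0.02260790345329414
t3.85 shift cm [ 16.41 -10.51   0.17] rotvec [ 0.1 -0.2  0.1] | mm 195 deg 0 rows>=4
```

```bash
python3 -m crank '[[16.4,-10.5,0.2,0,0,0],[16.4,-10.5,0.2,0,0,0],[16.4,-10.5,0.2,0,0,0],[16.4,-10.5,0.2,0,0,0],[16.4,-10.5,0.2,0,0,0],[16.4,-10.5,0.2,0,0,0],[16.4,-10.5,0.2,0,0,0]]'
python3 - <<'E'
from h import *
s=r.state();c=cam('wrist',s);im,d=snap('wrist','w4');hubrect(im,d,c);print(s['tool_pos'],np.abs(s['qd']).max())
# go to view turntable: camera over (475,255)
rel(475,185,260,0)
E
```

```text
t: 4.55
tool_pos: [653.6, -61.4, 159.2]
eef_rot: [1.0, -0.0, 0.001, 0.001]
ft_force: [-0.3, -0.2, 0.5]
width: 87.2
rect [654.6  10.6  90.8  90.5  29.3] z 49.0 [  237    41   160   165 13154]
  studs [654.7  10.8] yaw mod120 [89.  89.5 88.9] rad [35.9 35.6 35.5]
rect [488.4 -91.   92.   90.2   5. ] z 49.3 [  53  196  127  107 8438]
[653.59349159 -61.40866199 159.23475908] 0.02245387868277629
t4.60 shift cm [-17.83 -24.63 -10.15] rotvec [ 0.1 -0.2 -0.1] | mm 321 deg 0 rows>=7
```

```bash
python3 -m crank '[[-2,-4,-5,0,0,0],[-17.8,-24.6,-10,0,0,0],[-17.8,-24.6,-10,0,0,0],[-17.8,-24.6,-10,0,0,0],[-17.8,-24.6,-10,0,0,0],[-17.8,-24.6,-10,0,0,0],[-17.8,-24.6,-10,0,0,0],[-17.8,-24.6,-10,0,0,0],[-17.8,-24.6,-10,0,0,0],[-17.8,-24.6,-10,0,0,0],[-17.8,-24.6,-10,0,0,0]]'
cat >> h.py <<'E'
def wheels(im,d,c,zlo=70,zhi=90,und=36):
    P=cloud(d,c)
    m=((P[...,2]>zlo)&(P[...,2]<zhi)).astype(np.uint8)
    n,lab,st,ce=cv2.connectedComponentsWithStats(m)
    for i in range(1,n):
        if st[i,4]<60: continue
        Q=P[lab==i][:,:2].astype(np.float32)
        (cx,cy),(w,h),a=cv2.minAreaRect(Q)
        print('sleeve',np.round([cx,cy,w,h,a],1),'z',np.round(np.median(P[lab==i][:,2]),1),st[i])
E
python3 - <<'E'
from h import *
s=r.state();c=cam('wrist',s);im,d=snap('wrist','w5');print(s['tool_pos'],psi_now(s),s['t']);wheels(im,d,c)
E
```

```text
t: 5.7
tool_pos: [475.9, 183.0, 258.1]
eef_rot: [1.0, -0.002, 0.001, 0.001]
ft_force: [-0.3, -0.2, 0.1]
width: 87.0
[475.91602455 183.02600673 258.12746862] -0.21014277612560456 5.7
sleeve [413.4 302.5  46.4  47.3  34.3] z 78.9 [ 211   35   72   75 1093]
sleeve [552.7 289.3  46.2  46.6   1.1] z 78.5 [ 374   61   53   54 1086]
sleeve [734.7 227.5 106.2  35.4  84.5] z 79.7 [ 558  101   58  113 1387]
sleeve [776.8 208.7  73.4  38.4  78.8] z 78.0 [593 136  47  77 963]
sleeve [465.9 173.3  46.5  45.8  88.7] z 79.0 [283 188  47  49 851]
```

View pics/w5.png

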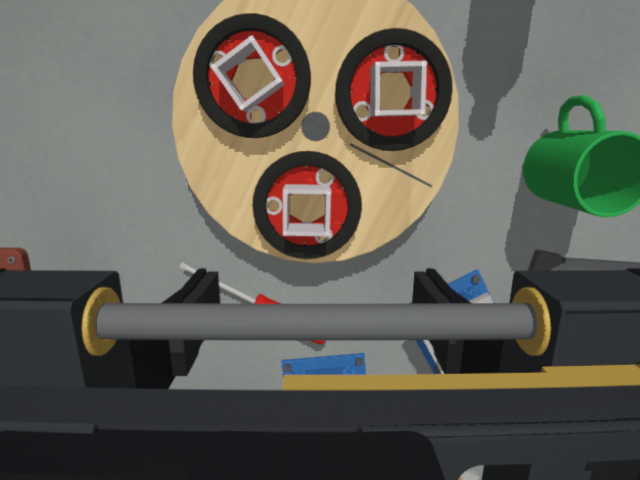

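Run:
```python
from h import *
rel(465.9,173.3,130,-1.3)
```

```text
t5.75 shift cm [-1.02  0.98 12.81] rotvec [ 0.1 -0.2  1.1] | mm 129 deg 1 rows>=3
```

```bash
python3 -m crank '[[-1,1,5,0.1,-0.2,1.1],[-1,1,10,0.1,-0.2,1.1],[-1,1,12.8,0.1,-0.2,1.1],[-1,1,12.8,0.1,-0.2,1.1],[-1,1,12.8,0.1,-0.2,1.1]]' 75
python3 - <<'E'
from h import *
s=r.state();c=cam('wrist',s);im,d=snap('wrist','w6');print(s['tool_pos'],psi_now(s),s['t']);wheels(im,d,c)
rel(465.9,173.3,58,-1.3)
E
```

```text
t: 6.25
tool_pos: [466.4, 173.1, 130.8]
eef_rot: [1.0, -0.011, -0.001, -0.0]
ft_force: [0.3, 0.3, 1.2]
width: 66.3
[466.44603473 173.05320745 130.76976934] -1.310282465365342 6.25
sleeve [413.5 302.7  46.7  47.   33.4] z 78.7 [ 165    0  113   87 2210]
sleeve [552.9 289.4  47.2  46.8   1. ] z 78.4 [ 416    3   85   87 3098]
sleeve [466.1 173.7  46.3  46.1  88.5] z 78.8 [ 281  202   72   70 2047]
t6.30 shift cm [-0.14  0.02  7.37] rotvec [-0. -0. -0.] | mm 74 deg 0 rows>=2
```

View pics/w6.png

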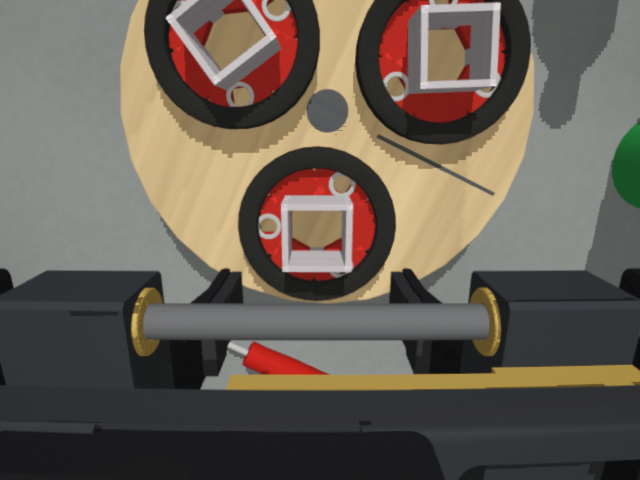

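```bash
python3 -m crank '[[-0.1,0,4,0,0,0],[-0.1,0,6.5,0,0,0],[-0.1,0,7.3,0,0,0],[-0.1,0,7.3,0,0,0],[-0.1,0,7.3,0,0,0]]'
python3 -m crank '[[0,0,0,0,0,0],[0,0,0,0,0,0],[0,0,0,0,0,0],[0,0,0,0,0,0],[0,0,0,0,0,0],[0,0,0,0,0,0]]' 0 30
python3 -m crank '[[0,0,-3,0,0,0],[0,0,-7,0,0,0],[0,0,-12,0,0,0],[0,0,-14,0,0,0],[0,0,-14,0,0,0],[0,0,-14,0,0,0]]'
python3 - <<'E'
from h import *
s=r.state();c=cam('wrist',s);im,d=snap('wrist','w7');print(s['tool_pos'],psi_now(s),s['t'],s['width'],s['ft_force'])
E
```

```text
t: 6.8
tool_pos: [467.6, 174.1, 60.7]
eef_rot: [1.0, -0.011, 0.002, -0.001]
ft_force: [0.5, -0.0, 0.7]
width: 65.2
t: 7.4
tool_pos: [467.6, 174.1, 60.6]
eef_rot: [1.0, -0.011, 0.001, -0.001]
ft_force: [-0.3, -0.2, -1.1]
width: 25.3
t: 8.0
tool_pos: [467.2, 173.8, 200.4]
eef_rot: [1.0, -0.011, 0.002, -0.001]
ft_force: [-0.1, -0.5, -0.5]
width: 0.5
[467.16613192 173.80396771 200.43887478] -1.31605135360336 8.0 0.5178568162466896 [-0.09458404 -0.45126146 -0.46416877]
```

View pics/w7.png

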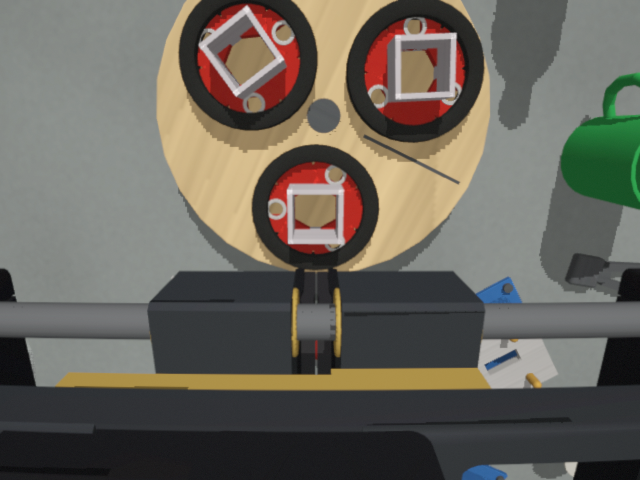

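Run:
```python
from h import *
f=np.load('pics/w7.npz');d=f['d'];im=f['im']
c=cam('wrist');P=cloud(d,c)
wheels(im,d,c)
for v in range(262,375,8): print(v,[np.round(P[v,u],0).tolist() for u in (298,310,320,338)])
f=np.load('pics/w6.npz');d=f['d'];print(d[270:380:15,225],d[270:380:15,405])
print(r.state())
```

```text
sleeve [412.6 302.3  46.5  47.   34.2] z 78.1 [ 199    6   86   91 1616]
sleeve [552.2 289.1  47.3  46.6   1.7] z 77.6 [ 393   33   64   67 1638]
sleeve [727.8 208.6  25.1  74.1   7.7] z 79.7 [ 609  121   31   88 1343]
sleeve [465.3 173.5  46.2  46.   89.1] z 78.1 [ 287  188   56   56 1219]
262 [[449.0, 125.0, 52.0], [460.0, 125.0, 53.0], [469.0, 125.0, 52.0], [486.0, 124.0, 52.0]]
270 [[459.0, 184.0, 234.0], [459.0, 116.0, 50.0], [469.0, 110.0, 35.0], [487.0, 110.0, 35.0]]
278 [[459.0, 184.0, 243.0], [464.0, 183.0, 240.0], [468.0, 183.0, 239.0], [472.0, 210.0, 310.0]]
286 [[460.0, 185.0, 253.0], [464.0, 183.0, 248.0], [468.0, 182.0, 247.0], [472.0, 210.0, 314.0]]
294 [[463.0, 207.0, 310.0], [464.0, 183.0, 256.0], [468.0, 183.0, 256.0], [472.0, 209.0, 317.0]]
302 [[463.0, 205.0, 311.0], [464.0, 183.0, 263.0], [468.0, 183.0, 263.0], [472.0, 208.0, 319.0]]
310 [[463.0, 206.0, 317.0], [466.0, 206.0, 317.0], [468.0, 206.0, 318.0], [472.0, 208.0, 321.0]]
318 [[463.0, 204.0, 318.0], [466.0, 204.0, 318.0], [468.0, 205.0, 318.0], [471.0, 206.0, 322.0]]
326 [[463.0, 203.0, 319.0], [466.0, 203
[... 805 characters left out ...]

{'t': 8.05, 'joint_positions': array([ 0.25742218,  0.06131529, -0.72189618,  1.78151775,  0.04206336,
        1.31232474, -0.4971893 ]), 'qd': array([-0.00125183,  0.01117122, -0.00076008,  0.01361424, -0.00158678,
        0.00017246,  0.00053049]), 'effort': array([-5.51387540e-02, -3.75272655e+01, -1.69854607e+00, -4.12664974e+01,
       -9.15610814e-02, -1.33392157e-02,  7.21015065e-03]), 'tool_pos': array([466.67882999, 173.59394368, 199.64844082]), 'eef_rot': array([ 9.99933591e-01, -1.14840798e-02,  8.91512307e-04, -3.67429163e-04]), 'ft_force': array([-0.16444554, -0.32102117,  0.39765211]), 'wrist_torque': array([-0.05517739, -0.0914523 , -0.02635789]), 'width': 0.3180065926529026}
```

Run:
```python
from h import *
snap('scene','s1')
im=np.load('pics/s1.npz')['im'];cv2.imwrite('pics/s1c.png',cv2.resize(im[0:330,150:550],None,fx=2,fy=1.8))
```

```text
(no output)
```

View pics/s1c.png

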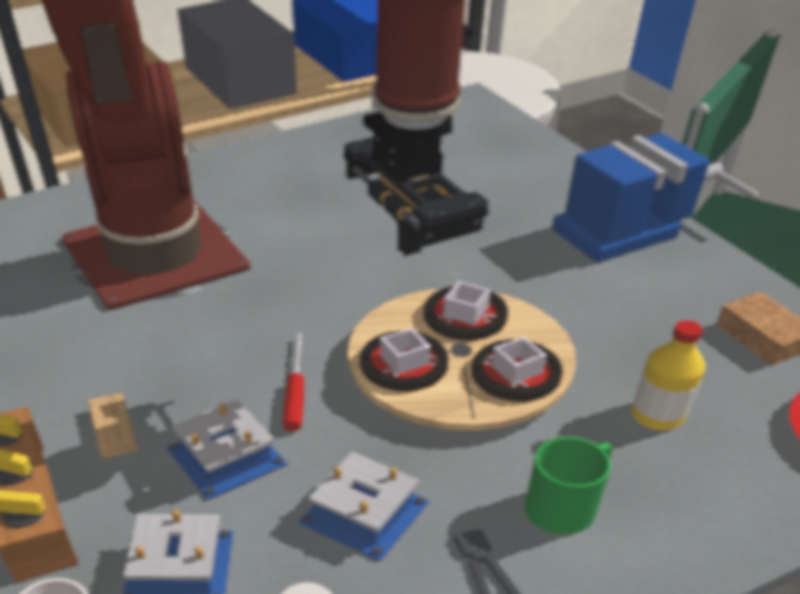

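Run:
```python
from h import *
print(r.grip_depth)
c=cam('scene');s=r.state();t=s['tool_pos']
for dz in (0,19,34,50,70): 
    q=proj([t+[0,0,dz]],c)[0];print(dz,q,'crop',(q-[150,0])*[2,1.8])
d=np.load('pics/s1.npz')['d'];P=cloud(d,c)
sel=(P[...,0]>420)&(P[...,0]<520)&(P[...,1]>130)&(P[...,1]<220)&(P[...,2]>120)
Z=P[sel];print(len(Z),np.sort(Z[:,2])[:20]); print(np.round(Z[np.argsort(Z[:,2])[:8]],0))
cw=cam('wrist');print(proj([t,t+[0,10,0],t+[0,10,34]],cw))
```

```text
-18.700000000000003
0 [353.72722502 151.16441729] crop [407.45445005 272.09595111]
19 [354.03212179 144.48393353] crop [408.06424358 260.07108035]
34 [354.27825757 139.09252343] crop [408.55651513 250.36654217]
50 [354.54625996 133.22374801] crop [409.09251992 239.80274643]
70 [354.88946275 125.71065864] crop [409.7789255  226.27918555]
4964 [231.61323251 232.95827196 234.0945426  234.11654474 234.19061188
 234.20144591 234.30114365 234.65830889 235.30605897 235.696937
 235.94027804 236.06059629 236.34534652 236.41456252 236.41871497
 237.14013452 237.21056044 238.0393221  238.27063492 238.3150615 ]
[[457. 162. 232.]
 [460. 163. 233.]
 [475. 179. 234.]
 [475. 171. 234.]
 [472. 167. 234.]
 [474. 161. 234.]
 [474. 168. 234.]
 [474. 176. 235.]]
[[316.65584995 266.25105989]
 [316.22366487 248.18007468]
 [316.25811028 271.08238551]]
```

Run:
```python
from h import *
c=cam('scene');t=r.state()['tool_pos']
d=np.load('pics/s1.npz')['d'];P=cloud(d,c)
Q=P.reshape(-1,3)-t
f7=np.load('pics/w7.npz')['d'];W=cloud(f7,cam('wrist')).reshape(-1,3)-t
for nm,Q in (('scene',Q),('wrist',W)):
  for z0 in range(25,140,6):
    s=Q[(np.abs(Q[:,0])<120)&(np.abs(Q[:,1])<110)&(Q[:,2]>=z0)&(Q[:,2]<z0+6)]
    if len(s): print(nm,z0,len(s),'x',np.round(np.percentile(s[:,0],[1,99])),'y',np.round(np.percentile(s[:,1],[1,99])))
im=np.load('pics/w7.npz')['im'];cv2.imwrite('pics/w7c.png',cv2.resize(im[240:400,220:420],None,fx=3.5,fy=3.5))
```

```text
scene 31 12 x [-9.  8.] y [-13.   5.]
scene 37 25 x [-9. 13.] y [-13.   7.]
scene 43 26 x [-8. 10.] y [-14.   7.]
scene 49 25 x [-10.  10.] y [-13.   4.]
scene 55 24 x [-10.  12.] y [-14.   4.]
scene 61 26 x [-12.  14.] y [-13.   5.]
scene 67 23 x [-8. 15.] y [-15.   2.]
scene 73 24 x [-9. 15.] y [-14.  -1.]
scene 79 12 x [-0. 17.] y [-13.  -5.]
scene 85 7 x [ 8. 18.] y [-14.  -1.]
scene 97 2 x [29. 84.] y [-11.   2.]
scene 103 85 x [-83.  89.] y [-40.  35.]
scene 109 150 x [-83.  90.] y [-41.  33.]
scene 115 198 x [-84.  90.] y [-41.  31.]
scene 121 223 x [-85.  91.] y [-40.  30.]
scene 127 273 x [-89.  95.] y [-40.  30.]
scene 133 159 x [-90.  98.] y [-40.  34.]
scene 139 282 x [-94.  98.] y [-39.  30.]
wrist 31 159 x [-9.  8.] y [-6. 11.]
wrist 37 207 x [-9.  8.] y [ 9. 11.]
wrist 43 230 x [-9.  8.] y [ 9. 11.]
wrist 49 223 x [-8.  7.] y [ 9. 11.]
wrist 55 258 x [-7.  6.] y [ 6. 11.]
wrist 61 136 x [-6.  6.] y [ 9. 11.]
wrist 67 6 x [-6.  6.] y [10. 11.]
wrist 79 1035 x [-6.  5.] y [-9.  4.]
wrist 85 52 x [-6.  5.] y [-6.  9.]
wrist 91 58 x [-6.  5.] y [-2. 11.]
wrist 97 260 x [-80.  81.] y [-34.  36.]
wrist 103 3673 x [-80.  80.] y [-31.  38.]
wrist 109 4545 x [-80.  80.] y [-24.  38.]
wrist 115 15631 x [-69.  78.] y [-16.  38.]
wrist 121 22202 x [-32.  33.] y [22. 38.]
wrist 127 6965 x [-48.  32.] y [22. 34.]
wrist 133 10058 x [-55.  58.] y [23. 27.]
wrist 139 21947 x [-51.  53.] y [17. 27.]
```

View pics/w7c.png

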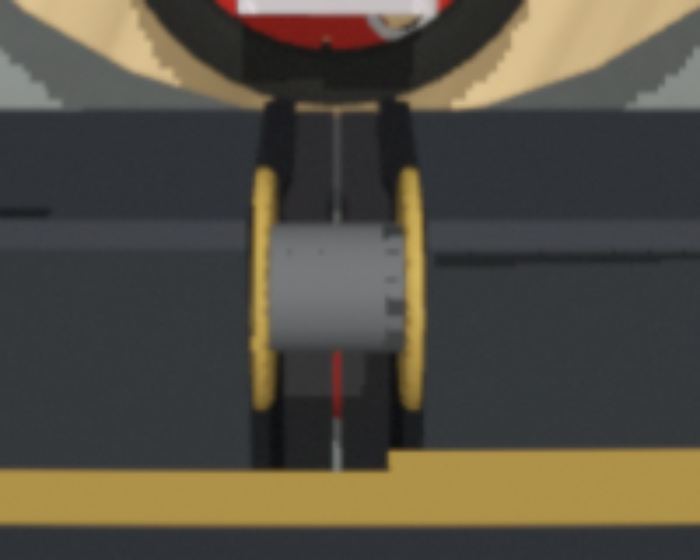

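The grasp missed, but the wheel did not move. Both cameras show the fingertips about 32 mm short of the reported TCP, so I'll correct for that offset.

```bash
python3 -m crank '[[0,0,0,0,0,0],[0,0,2,0,0,0],[0,0,5,0,0,0],[0,0,5,0,0,0]]' 75
python3 - <<'E'
from h import *
print(r.state()['width']);rel(465.8,173.6,26,-1.2)
E
```

```text
t: 8.5
tool_pos: [463.8, 172.4, 145.4]
eef_rot: [1.0, -0.011, -0.003, 0.0]
ft_force: [-0.9, 0.6, 0.2]
width: 24.7
24.659236321470896
t8.50 shift cm [ 0.27 -0.14 11.94] rotvec [ 0.1  0.3 -0.1] | mm 119 deg 0 rows>=3
```

```bash
python3 -m crank '[[0.2,-0.1,0,0.1,0.3,0],[0.2,-0.1,0,0.1,0.3,0],[0.2,-0.1,1,0.1,0.3,0],[0.2,-0.1,2,0.1,0.3,0],[0.2,-0.1,2,0.1,0.3,0],[0.2,-0.1,2,0.1,0.3,0]]' 75
python3 - <<'E'
from h import *
s=r.state();print(s['width'])
c=cam('wrist',s);im,d=snap('wrist','w8');wheels(im,d,c)
rel(465.8,173.6,26,-1.2)
E
```

```text
t: 9.1
tool_pos: [465.5, 173.3, 125.1]
eef_rot: [1.0, -0.011, -0.001, -0.0]
ft_force: [-0.8, -0.3, 0.5]
width: 64.1
64.05879174070549
sleeve [413.4 302.8  46.5  47.2  33.4] z 78.7 [ 164    0  115   86 2220]
sleeve [553.  289.5  47.3  46.9   1.2] z 78.4 [ 420    0   87   90 3299]
sleeve [466.2 173.5  46.8  46.1  88.6] z 78.8 [ 282  204   73   72 2163]
t9.15 shift cm [ 0.02 -0.01  9.94] rotvec [-0.   0.  -0.1] | mm 99 deg 0 rows>=2
```

```bash
python3 -m crank '[[0.05,0,4,0,0,0],[0.05,0,7,0,0,0],[0.05,0,9,0,0,0],[0.05,0,9.9,0,0,0],[0.05,0,9.9,0,0,0],[0.05,0,9.9,0,0,0]]'
python3 -m crank '[[0,0,0,0,0,0],[0,0,0,0,0,0],[0,0,0,0,0,0],[0,0,0,0,0,0],[0,0,0,0,0,0]]' 0 30
```

```text
t: 9.75
tool_pos: [466.8, 173.9, 27.4]
eef_rot: [1.0, -0.011, 0.0, -0.001]
ft_force: [0.0, 0.6, 0.4]
width: 65.3
t: 10.25
tool_pos: [467.2, 173.9, 28.0]
eef_rot: [1.0, -0.011, 0.001, -0.001]
ft_force: [-0.6, -0.1, 4.8]
width: 45.5
```

Gripped at 45.5 mm, so the offset is confirmed. Next I lift.

```bash
python3 -m crank '[[0,0,-1,0,0,0],[0,0,-4,0,0,0],[0,0,-8,0,0,0],[0,0,-12,0,0,0],[0,0,-16,0,0,0],[0,0,-17,0,0,0],[0,0,-17,0,0,0]]'
python3 - <<'E'
from h import *
s=r.state();c=cam('wrist',s);im,d=snap('wrist','w9');print(s['tool_pos'],psi_now(s),s['t'],s['width'],s['ft_force'])
P=cloud(d,c);z=s['tool_pos'][2]
print(np.round([P[v,315] for v in range(120,300,10)],1))
E
```

```text
t: 10.95
tool_pos: [467.6, 174.0, 199.2]
eef_rot: [1.0, -0.011, 0.002, -0.001]
ft_force: [-0.5, -0.4, -4.5]
width: 45.5
[467.61734238 173.9865803  199.24333965] -1.2945151126411405 10.95 45.5256881967646 [-0.46068755 -0.40670522 -4.52368656]
[[468.6 252.3  37. ]
 [468.4 243.8  36.7]
 [468.2 235.   35.1]
 [468.  226.2  35.8]
 [468.1 231.1 221.7]
 [468.  227.  223.8]
 [467.9 222.7 224.7]
 [467.8 218.3 224.2]
 [467.6 212.5 216.6]
 [467.5 207.6 215.7]
 [467.4 202.9 215.8]
 [467.3 198.5 217.5]
 [467.3 197.1 229.5]
 [467.3 196.8 243.5]
 [467.2 194.9 250.4]
 [465.3 111.2  35. ]
 [464.7  86.3  -1.1]
 [464.4  74.4  -1.6]]
```

View pics/w9.png

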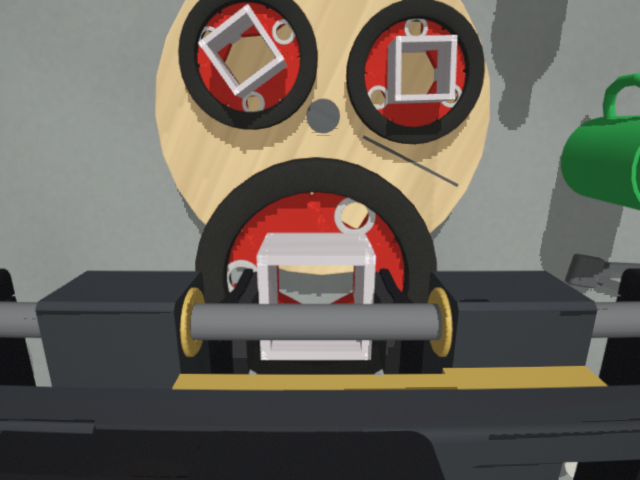

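```bash
cat >> h.py <<'E'
def held(d,s):
    """held wheel: centre in tool frame (tool x,y mm), underside relative z"""
    from scipy.optimize import least_squares
    c=cam('wrist',s);P=cloud(d,c).reshape(-1,3)
    T=R.from_quat(s['eef_rot']).as_matrix();L=(P-s['tool_pos'])@T   # tool coords
    up=-L[:,2]
    t=L[(up>18)&(up<32)&(np.hypot(L[:,0],L[:,1])<75)&(L[:,1]<-30)]
    rr=np.hypot(t[:,0],t[:,1]);
    # outermost per angle bin
    an=np.degrees(np.arctan2(t[:,1],t[:,0])).round();pts=[]
    for a in np.unique(an):
        q=t[an==a]; pts.append(q[np.argmax(np.hypot(q[:,0],q[:,1]))])
    pts=np.array(pts)
    f=least_squares(lambda p:np.hypot(pts[:,0]-p[0],pts[:,1]-p[1])-p[2],[0,0,58],loss='soft_l1')
    g=least_squares(lambda p:np.hypot(pts[:,0]-p[0],pts[:,1]-p[1])-58,[0,0],loss='soft_l1')
    w=L[(up>40)&(up<60)&(np.abs(L[:,0])<30)&(L[:,1]<-8)&(L[:,1]>-30)]
    sx=np.percentile(w[:,0],[1,99]) if len(w) else None
    fy=np.percentile(w[:,1],5) if len(w) else None
    print('circle',np.round(f.x,1),'fixedR',np.round(g.x,1),'tyretop up',np.round(np.median(-t[:,2]),1),'sleeve x',sx,'front y',fy,'top up',np.percentile(-w[:,2],90) if len(w) else None)
E
python3 - <<'E'
from h import *
s=r.state();held(np.load('pics/w9.npz')['d'],s)
# C -> P
rel(488.7,-91.1,199,-25)
E
```

```text
circle [-0.5 -0.5 57.2] fixedR [-0.5  0.5] tyretop up 24.6 sleeve x [-29.28348534  29.22932841] front y -23.01897705964748 top up 52.36289960102099
t11.00 shift cm [ 2.8  26.4  -0.18] rotvec [-0.1 -0.  23.7] | mm 265 deg 24 rows>=6
```

```bash
python3 -m crank '[[2.8,26.4,0,0,0,23.5],[2.8,26.4,0,0,0,23.5],[2.8,26.4,0,0,0,23.5],[2.8,26.4,0,0,0,23.5],[2.8,26.4,0,0,0,23.5],[2.8,26.4,0,0,0,23.5],[2.8,26.4,3,0,0,23.5],[2.8,26.4,7,0,0,23.5],[2.8,26.4,9,0,0,23.5],[2.8,26.4,10,0,0,23.5],[2.8,26.4,10,0,0,23.5]]'
python3 - <<'E'
from h import *
s=r.state();print(s['qd'].round(3),psi_now(s));im,d=snap('wrist','w10');held(d,s)
rel(489.1,-91.3,80,-24.8)
E
```

```text
t: 12.1
tool_pos: [487.1, -90.4, 94.9]
eef_rot: [0.977, -0.214, -0.002, -0.001]
ft_force: [-1.2, 0.2, -3.0]
width: 45.5
[ 0.002 -0.032 -0.003 -0.05  -0.007  0.027  0.008] -24.769926269237445
circle [-0.4 -0.7 57. ] fixedR [-0.4  0.5] tyretop up 24.8 sleeve x [-29.36458753  29.29353376] front y -22.955610906078828 top up 52.55639531717633
t12.15 shift cm [0.11 0.02 1.65] rotvec [-0.1  0.1  0. ] | mm 17 deg 0 rows>=1
```

View pics/w10.png

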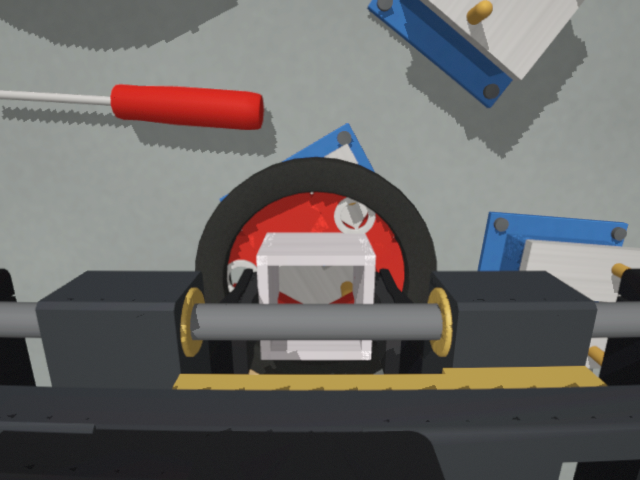

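```bash
python3 -m crank '[[0.1,0,1,0,0,0],[0.1,0,2,0,0,0],[0.1,0,2.8,0,0,0],[0.1,0,2.8,0,0,0],[0.1,0,2.8,0,0,0]]'
python3 - <<'E'
from h import *
s=r.state();print(s['tool_pos'],psi_now(s))
rel(489.1,-91.3,43,-24.8)
snap('wrist','w11',(180,130,280,180),2.5)
E
```

```text
t: 12.65
tool_pos: [489.0, -91.0, 68.4]
eef_rot: [0.977, -0.215, -0.001, -0.001]
ft_force: [-0.5, 0.1, -4.2]
width: 45.8
[489.04555162 -90.95615158  68.41610276] -24.774069489191202
t12.65 shift cm [0.02 0.03 2.54] rotvec [-0.1  0.1  0. ] | mm 25 deg 0 rows>=1
```

View pics/w11.png

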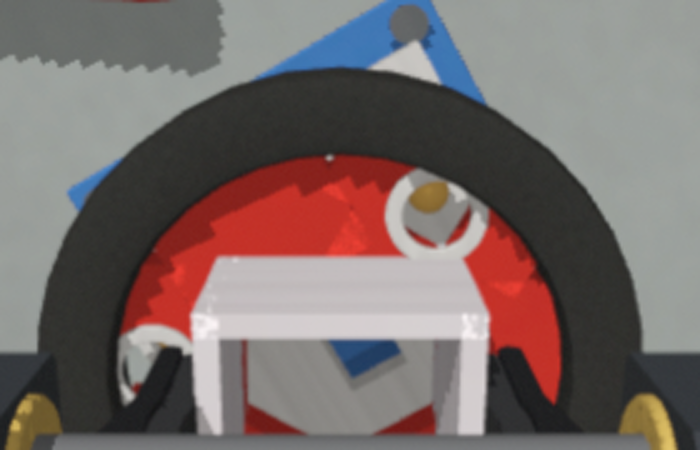

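```bash
python3 -m crank '[[0,0,0.8,0,0,0],[0,0,1.5,0,0,0],[0,0,2.0,0,0,0],[0,0,2.3,0,0,0],[0,0,2.5,0,0,0],[0,0,2.5,0,0,0]]'
python3 - <<'E'
from h import *
s=r.state();print(s['tool_pos'],psi_now(s),s['ft_force'])
snap('wrist','w12',(180,130,280,180),2.5)
E
```

```text
t: 13.3
tool_pos: [489.2, -90.9, 43.5]
eef_rot: [0.977, -0.214, -0.001, -0.001]
ft_force: [-0.1, 0.6, -3.6]
width: 45.7
[489.15158882 -90.9189641   43.4529298 ] -24.77227993287558 [-0.14570182  0.55149136 -3.61055284]
```

View pics/w12.png

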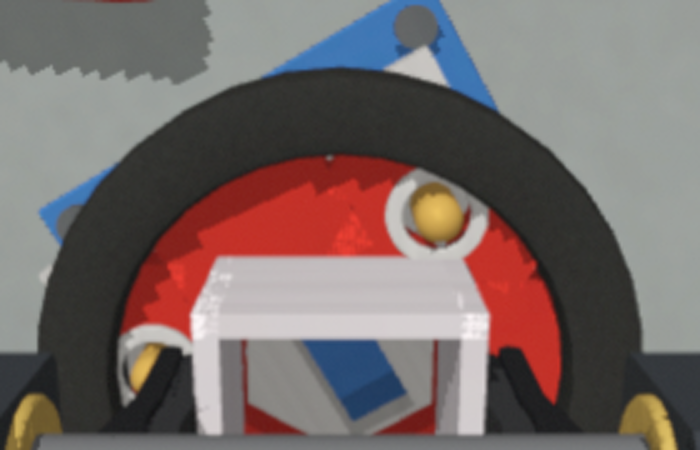

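Both studs stand in their holes with no contact force. The wheel hangs about 1–2 mm above the seat, so I lower it slightly, open and retreat.

```bash
python3 -m crank '[[0,0,0.15,0,0,0],[0,0,0.25,0,0,0],[0,0,0.25,0,0,0]]'
python3 -m crank '[[0,0,0,0,0,0],[0,0,0,0,0,0],[0,0,0,0,0,0],[0,0,0,0,0,0],[0,0,-3,0,0,0],[0,0,-7,0,0,0],[0,0,-12,0,0,0],[0,0,-16,0,0,0],[0,0,-20,0,0,0],[0,0,-20,0,0,0]]' 75
python3 - <<'E'
from h import *
s=r.state();c=cam('wrist',s);im,d=snap('wrist','w13');wheels(im,d,c,85,105)
c=cam('top');im,d=snap('top','t1');wheels(im,d,c,70,90);
rel(553,289.3,200,1.2)
E
```

```text
t: 13.65
tool_pos: [489.6, -90.8, 42.0]
eef_rot: [0.977, -0.214, -0.0, -0.001]
ft_force: [-3.5, 0.6, 4.8]
width: 45.9
t: 14.65
tool_pos: [492.4, -91.3, 247.7]
eef_rot: [0.977, -0.214, 0.004, -0.0]
ft_force: [0.9, -0.3, -0.6]
width: 65.2
sleeve [488.1 -93.6  46.8  45.7  64.5] z 93.0 [ 287  187   51   51 1018]
sleeve [ 7.192e+02 -6.221e+02  2.040e+02  2.831e+02  2.000e-01] z 81.0 [ 515  134  125   88 1329]
sleeve [777.  221.2  33.6  72.8  25. ] z 80.7 [211 154  30  22 107]
sleeve [733.8 197.1  26.8  76.   31.7] z 80.1 [216 166  30  23  94]
sleeve [ 677.3 -351.9   73.    74.1   88.4] z 82.8 [450 182  33  32 287]
sleeve [666.  406.5  27.4  66.   53.4] z 78.2 [130 195  23  26 115]
sleeve [ 460.8 -331.5   71.3  219.7   84.2] z 76.4 [ 447  242   34   98 2436]
sleeve [ 528.  -551.9   74.5    5.2    0.7] z 80.9 [554 242   9  33 129]
sleeve [5.530e+02 2.868e+02 4.560e+01 4.670e+01 1.000e-01] z 78.7 [184 246  22  21 182]
sleeve [ 494.9 -436.9   50.1   21.6   66.7] z 73.1 [499 265  24  14  83]
sleeve [ 421.2 -552.4   94.7    6.     1.7] z 73.5 [559 284   8  43  87]
sleeve [ 406.4 -432.7   48.3   18.2   12.7] z 74.2 [506 301  15  22 109]
sleeve [414.5 301.5  46.   46.5  32.5] z 78.7 [172 304  29  28 193]
sleeve [ 318.1 -551.8   89.2    5.6    0.7] z 80.2 [566 331   9  42 151]
sleeve [301.  593.8 108.4   8.9   3.5] z 79.9 [ 45 349   9  52 263]
sleeve [72.7 -1.7 63.8  9.3 89.7] z 82.3 [309 474  31   6 124]
t14.75 shift cm [-10.23 -37.18   4.29] rotvec [ -0.1  -0.1 -26. ] | mm 388 deg 26 rows>=8
```

View pics/w13.png

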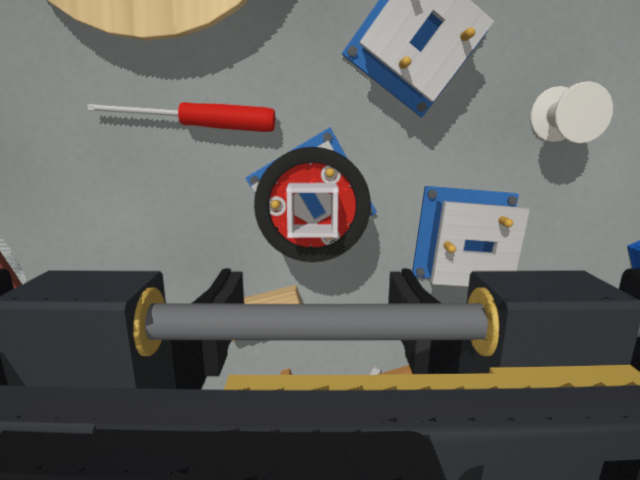

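```bash
python3 -m crank '[[-10.2,-37.2,4.3,0,0,-26],[-10.2,-37.2,4.3,0,0,-26],[-10.2,-37.2,4.3,0,0,-26],[-10.2,-37.2,4.3,0,0,-26],[-10.2,-37.2,4.3,0,0,-26],[-10.2,-37.2,4.3,0,0,-26],[-10.2,-37.2,4.3,0,0,-26],[-10.2,-37.2,4.3,0,0,-26],[-10.2,-37.2,8,0,0,-26],[-10.2,-37.2,11,0,0,-26],[-10.2,-37.2,11,0,0,-26],[-10.2,-37.2,11,0,0,-26]]'
python3 - <<'E'
from h import *
s=r.state();c=cam('wrist',s);im,d=snap('wrist','w14');print(s['tool_pos'],psi_now(s),s['t'],s['width']);wheels(im,d,c)
rel(553,289.3,27,1.2)
E
```

```text
t: 15.95
tool_pos: [552.9, 289.0, 132.2]
eef_rot: [1.0, 0.011, -0.0, 0.0]
ft_force: [-0.3, 0.8, 0.8]
width: 65.4
[552.87206517 288.97440709 132.20422734] 1.234809771756027 15.95 65.40035897300244
sleeve [661.9 407.8  21.1  62.7  45.5] z 79.7 [ 473    0   73   84 1529]
sleeve [414.2 303.7  47.9  46.6  32.7] z 78.7 [  59  164  101   95 2518]
sleeve [553.4 287.9  46.   47.1   0.6] z 78.8 [ 283  203   71   71 2022]
sleeve [742.7 272.7  10.   18.4  22.8] z 75.6 [577 251  22  28 324]
t16.00 shift cm [-0.09  0.02 10.66] rotvec [-0.1 -0.1  0. ] | mm 107 deg 0 rows>=3
```

View pics/w14.png

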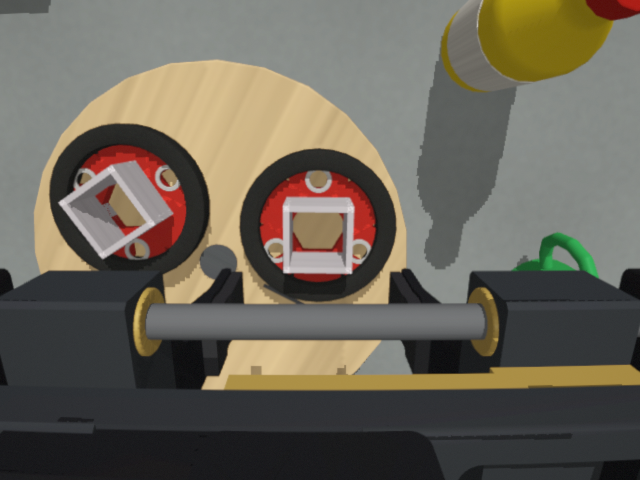

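```bash
python3 -m crank '[[0,0.1,4,0,0,0.6],[0,0.1,7,0,0,0.6],[0,0.1,9.5,0,0,0.6],[0,0.1,10.6,0,0,0.6],[0,0.1,10.6,0,0,0.6],[0,0.1,10.6,0,0,0.6]]'
python3 -m crank '[[0,0,0,0,0,0],[0,0,0,0,0,0],[0,0,0,0,0,0],[0,0,0,0,0,0],[0,0,0,0,0,0]]' 0 30
python3 -m crank '[[0,0,-1,0,0,0],[0,0,-4,0,0,0],[0,0,-8,0,0,0],[0,0,-12,0,0,0],[0,0,-16,0,0,0],[0,0,-17,0,0,0],[0,0,-17,0,0,0]]'
python3 - <<'E'
from h import *
s=r.state();im,d=snap('wrist','w15');print(psi_now(s),s['width']);held(d,s)
rel(654.6,10.7,105,-1.2)
E
```

```text
t: 16.6
tool_pos: [554.9, 289.1, 29.5]
eef_rot: [1.0, 0.005, 0.002, -0.001]
ft_force: [0.1, 0.3, 0.1]
width: 65.3
t: 17.1
tool_pos: [555.0, 289.4, 30.2]
eef_rot: [1.0, 0.005, 0.002, -0.001]
ft_force: [-1.1, -1.0, 6.2]
width: 45.8
t: 17.8
tool_pos: [555.0, 289.5, 202.0]
eef_rot: [1.0, 0.005, 0.004, -0.002]
ft_force: [-0.2, 0.2, -3.0]
width: 45.8
0.6069503773923408 45.810053427770654
circle [-0.6  0.6 57.1] fixedR [-0.6  1.6] tyretop up 22.4 sleeve x [-29.31474441  29.27241002] front y -21.943909504008623 top up 53.06354896649265
t17.85 shift cm [ 9.7  27.93  9.47] rotvec [-0.1 -0.3  1.8] | mm 310 deg 2 rows>=7
```

View pics/w15.png

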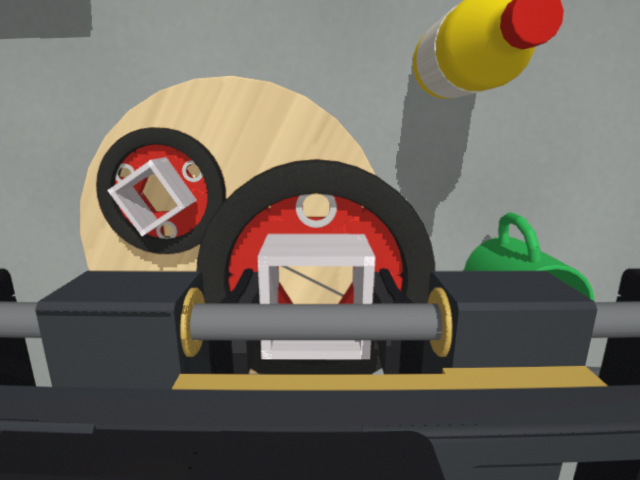

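```bash
python3 - <<'E'
from h import *
rel(655.1,11.7,95,-0.8)
E
python3 -m crank '[[9.8,27.8,0,0,0,1.4],[9.8,27.8,0,0,0,1.4],[9.8,27.8,0,0,0,1.4],[9.8,27.8,0,0,0,1.4],[9.8,27.8,0,0,0,1.4],[9.8,27.8,0,0,0,1.4],[9.8,27.8,3,0,0,1.4],[9.8,27.8,7,-0.1,-0.3,1.4],[9.8,27.8,10,-0.1,-0.3,1.4],[9.8,27.8,10.7,-0.1,-0.3,1.4],[9.8,27.8,10.7,-0.1,-0.3,1.4],[9.8,27.8,10.7,-0.1,-0.3,1.4]]'
python3 - <<'E'
from h import *
s=r.state();im,d=snap('wrist','w16');print(psi_now(s),s['width']);held(d,s)
rel(655.1,11.7,70,-0.8)
E
```

```text
t17.85 shift cm [ 9.75 27.83 10.47] rotvec [-0.1 -0.3  1.4] | mm 313 deg 1 rows>=7
t: 19.05
tool_pos: [656.1, 12.3, 93.7]
eef_rot: [1.0, -0.007, 0.0, -0.0]
ft_force: [0.3, 0.9, -2.5]
width: 45.6
-0.7809186093261462 45.58639066210419
circle [-0.6  0.6 57.1] fixedR [-0.6  1.6] tyretop up 22.4 sleeve x [-29.32003497  29.39820649] front y -21.942616213072775 top up 52.8937972825848
t19.10 shift cm [-0.15  0.07  2.44] rotvec [-0.  -0.1  0. ] | mm 24 deg 0 rows>=1
```

```bash
python3 -m crank '[[-0.15,0.05,1.2,0,0,0],[-0.15,0.05,2.2,0,0,0],[-0.15,0.05,2.2,0,0,0],[-0.15,0.05,2.2,0,0,0]]'
python3 - <<'E'
from h import *
s=r.state();print(s['tool_pos'],psi_now(s))
rel(655.1,11.7,45,-0.8)
snap('wrist','w17',(180,130,280,180),2.5)
E
```

```text
t: 19.5
tool_pos: [654.8, 11.8, 72.0]
eef_rot: [1.0, -0.007, 0.0, -0.0]
ft_force: [0.6, -0.2, -2.3]
width: 45.7
[654.79884955  11.80404971  72.00343597] -0.7858094693157058
t19.50 shift cm [0.03 0.01 2.7 ] rotvec [-0. -0.  0.] | mm 27 deg 0 rows>=1
```

View pics/w17.png

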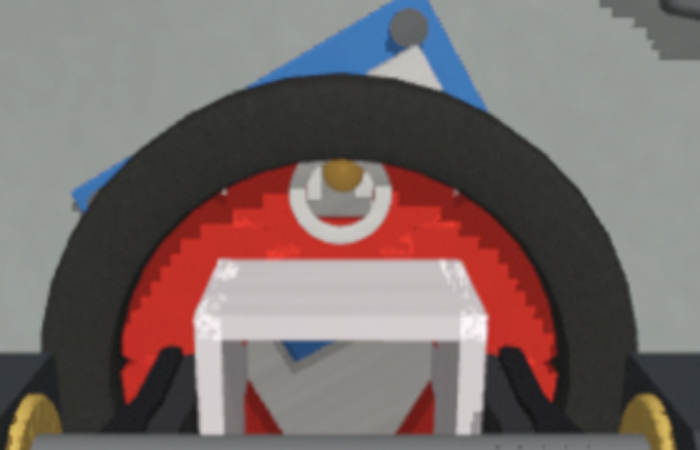

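The stud at crop (343,175) lines up with the top hole, so I lower the wheel.

```bash
python3 -m crank '[[0,0,0.8,0,0,0],[0,0,1.5,0,0,0],[0,0,2.0,0,0,0],[0,0,2.4,0,0,0],[0,0,2.6,0,0,0],[0,0,2.6,0,0,0]]'
python3 - <<'E'
from h import *
s=r.state();print(s['tool_pos'],psi_now(s),s['ft_force'])
snap('wrist','w18',(180,130,280,180),2.5)
E
```

```text
t: 20.15
tool_pos: [655.0, 12.0, 46.1]
eef_rot: [1.0, -0.007, 0.0, -0.0]
ft_force: [-0.6, 0.3, -2.3]
width: 45.5
[654.96319459  11.97568415  46.05146748] -0.7763780641421865 [-0.5733056   0.34585668 -2.29907694]
```

View pics/w18.png

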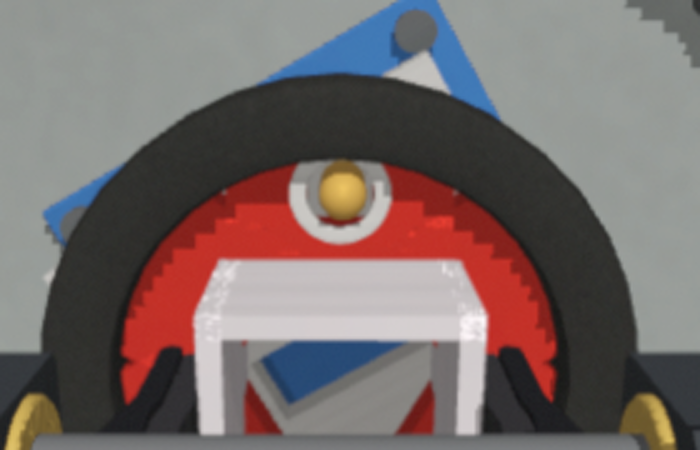

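```bash
python3 -m crank '[[0,0,0.15,0,0,0],[0,0,0.3,0,0,0],[0,0,0.3,0,0,0]]'
python3 -m crank '[[0,0,0,0,0,0],[0,0,0,0,0,0],[0,0,0,0,0,0],[0,0,0,0,0,0],[0,0,-3,0,0,0],[0,0,-7,0,0,0],[0,0,-12,0,0,0],[0,0,-16,0,0,0],[0,0,-18,0,0,0],[0,0,-18,0,0,0]]' 75
python3 - <<'E'
from h import *
s=r.state();c=cam('wrist',s);im,d=snap('wrist','w19');wheels(im,d,c,85,105)
rel(414.2,303.7,180,33)
E
```

```text
t: 20.5
tool_pos: [655.4, 11.9, 44.3]
eef_rot: [1.0, -0.007, 0.001, -0.0]
ft_force: [-3.2, -0.8, 4.1]
width: 45.5
t: 21.5
tool_pos: [656.8, 12.4, 228.3]
eef_rot: [1.0, -0.007, 0.004, -0.0]
ft_force: [0.3, -0.3, -0.2]
width: 65.4
sleeve [756.6 175.5   8.8  48.2  87.8] z 93.0 [409   0  65  14 483]
sleeve [654.3  10.7  46.1  46.   88.7] z 92.9 [ 286  188   54   53 1081]
t21.55 shift cm [-24.58 -28.82   4.46] rotvec [  0.1  -0.3 -33.8] | mm 381 deg 34 rows>=8
```

View pics/w19.png

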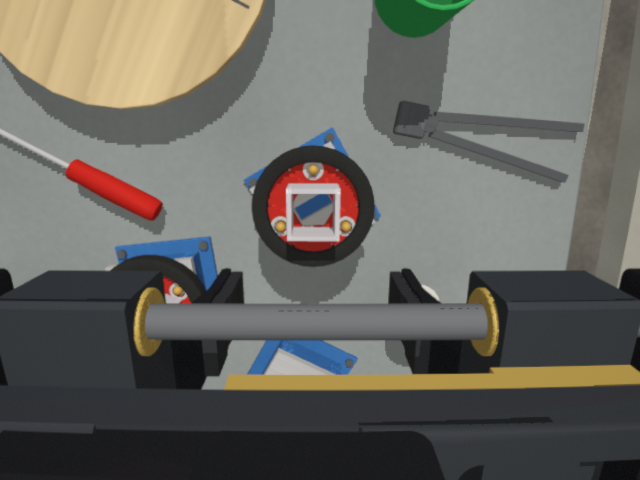

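The wheel on hub Q at (313,213) is seated with all three studs through, at sleeve height 92.9. Next is wheel A.

```bash
python3 -m crank '[[-24.6,-28.8,4.5,0.1,-0.3,-33.8],[-24.6,-28.8,4.5,0.1,-0.3,-33.8],[-24.6,-28.8,4.5,0.1,-0.3,-33.8],[-24.6,-28.8,4.5,0.1,-0.3,-33.8],[-24.6,-28.8,4.5,0.1,-0.3,-33.8],[-24.6,-28.8,4.5,0.1,-0.3,-33.8],[-24.6,-28.8,4.5,0.1,-0.3,-33.8],[-24.6,-28.8,4.5,0.1,-0.3,-33.8],[-24.6,-28.8,7,0.1,-0.3,-33.8],[-24.6,-28.8,9.5,0.1,-0.3,-33.8],[-24.6,-28.8,9.5,0.1,-0.3,-33.8],[-24.6,-28.8,9.5,0.1,-0.3,-33.8]]'
python3 - <<'E'
from h import *
s=r.state();c=cam('wrist',s);im,d=snap('wrist','w20');print(s['tool_pos'],psi_now(s),s['t'],s['width']);wheels(im,d,c)
rel(414.2,303.7,27,33)
E
```

```text
t: 22.75
tool_pos: [413.7, 303.0, 129.0]
eef_rot: [0.959, 0.284, -0.001, -0.0]
ft_force: [-0.4, -0.1, 0.2]
width: 65.3
[413.70857372 303.0458971  129.04790111] 33.01383405825064 22.75 65.26081922212629
sleeve [414.1 303.6  46.1  46.2  32.9] z 78.7 [ 283  203   72   71 2048]
t22.80 shift cm [ 1.000e-02 -1.000e-02  1.029e+01] rotvec [-0.1  0.   0. ] | mm 103 deg 0 rows>=3
```

View pics/w20.png

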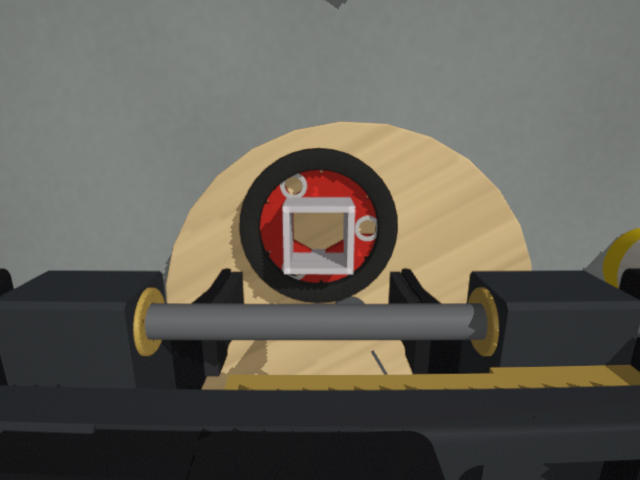

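```bash
python3 -m crank '[[0,0,4,0,0,0],[0,0,7,0,0,0],[0,0,9.4,0,0,0],[0,0,10.4,0,0,0],[0,0,10.4,0,0,0],[0,0,10.4,0,0,0]]'
python3 -m crank '[[0,0,0,0,0,0],[0,0,0,0,0,0],[0,0,0,0,0,0],[0,0,0,0,0,0],[0,0,0,0,0,0]]' 0 30
python3 -m crank '[[0,0,-1,0,0,0],[0,0,-4,0,0,0],[0,0,-8,0,0,0],[0,0,-12,0,0,0],[0,0,-16,0,0,0],[0,0,-17,0,0,0],[0,0,-17,0,0,0]]'
python3 - <<'E'
from h import *
s=r.state();im,d=snap('wrist','w21');print(psi_now(s),s['width']);held(d,s)
rel(631.4,-210.6,199,30.8)
E
```

```text
t: 23.4
tool_pos: [415.0, 304.2, 27.3]
eef_rot: [0.959, 0.284, 0.0, -0.001]
ft_force: [-0.3, 0.2, 0.8]
width: 65.5
t: 23.9
tool_pos: [415.3, 304.3, 27.8]
eef_rot: [0.959, 0.284, 0.001, -0.001]
ft_force: [-1.4, -1.8, 6.5]
width: 45.9
t: 24.6
tool_pos: [415.7, 304.4, 199.1]
eef_rot: [0.959, 0.284, 0.002, -0.001]
ft_force: [0.8, -0.7, -4.2]
width: 45.6
32.97073674775589 45.64477835452296
circle [-0.6 -0.8 57.1] fixedR [-0.6  0.3] tyretop up 24.7 sleeve x [-29.22647724  29.30000109] front y -23.17128221148186 top up 52.42291266682146
t24.65 shift cm [-9.83 54.92 -0.21] rotvec [-0.  -0.1  2.2] | mm 558 deg 2 rows>=12
```

View pics/w21.png

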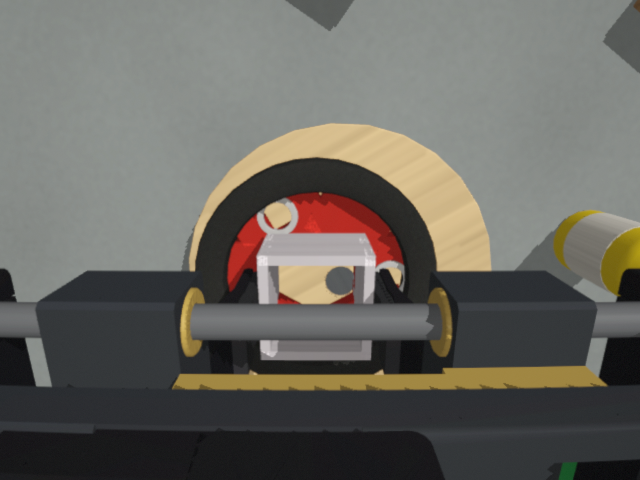

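```bash
python3 -m crank '[[-9.8,54.9,-0.2,0,-0.1,2.2],[-9.8,54.9,-0.2,0,-0.1,2.2],[-9.8,54.9,-0.2,0,-0.1,2.2],[-9.8,54.9,-0.2,0,-0.1,2.2],[-9.8,54.9,-0.2,0,-0.1,2.2],[-9.8,54.9,-0.2,0,-0.1,2.2],[-9.8,54.9,-0.2,0,-0.1,2.2],[-9.8,54.9,-0.2,0,-0.1,2.2],[-9.8,54.9,-0.2,0,-0.1,2.2],[-9.8,54.9,-0.2,0,-0.1,2.2],[-9.8,54.9,-0.2,0,-0.1,2.2],[-9.8,54.9,-0.2,0,-0.1,2.2],[-9.8,54.9,4,0,-0.1,2.2],[-9.8,54.9,8,0,-0.1,2.2],[-9.8,54.9,10,0,-0.1,2.2],[-9.8,54.9,10.4,0,-0.1,2.2],[-9.8,54.9,10.4,0,-0.1,2.2]]'
python3 - <<'E'
from h import *
s=r.state();im,d=snap('wrist','w22');print(psi_now(s),s['width']);held(d,s)
rel(631.8,-210.3,70,30.8)
E
```

```text
t: 26.35
tool_pos: [630.5, -209.6, 90.9]
eef_rot: [0.964, 0.265, -0.002, -0.001]
ft_force: [-0.6, 0.8, -2.8]
width: 45.7
30.789161581785123 45.745356099711124
circle [-0.6 -1.1 57. ] fixedR [-0.6  0.1] tyretop up 24.8 sleeve x [-29.16166299  29.20642263] front y -23.266206634066503 top up 52.50306080248188
t26.40 shift cm [0.   0.05 2.26] rotvec [-0.1  0.  -0. ] | mm 23 deg 0 rows>=1
```

```bash
python3 -m crank '[[0,0.05,1.2,0,0,0],[0,0.05,2.2,0,0,0],[0,0.05,2.2,0,0,0],[0,0.05,2.2,0,0,0]]'
python3 - <<'E'
from h import *
s=r.state();print(s['tool_pos'],psi_now(s))
rel(631.8,-210.3,43.5,30.8)
snap('wrist','w23',(180,130,280,180),2.5)
E
```

```text
t: 26.8
tool_pos: [631.6, -210.2, 70.4]
eef_rot: [0.964, 0.265, -0.001, -0.001]
ft_force: [-0.5, -0.0, -2.9]
width: 45.9
[ 631.55002656 -210.22660327   70.42803694] 30.784145430871806
t26.80 shift cm [0.02 0.02 2.69] rotvec [-0.1  0.1 -0. ] | mm 27 deg 0 rows>=1
```

View pics/w23.png

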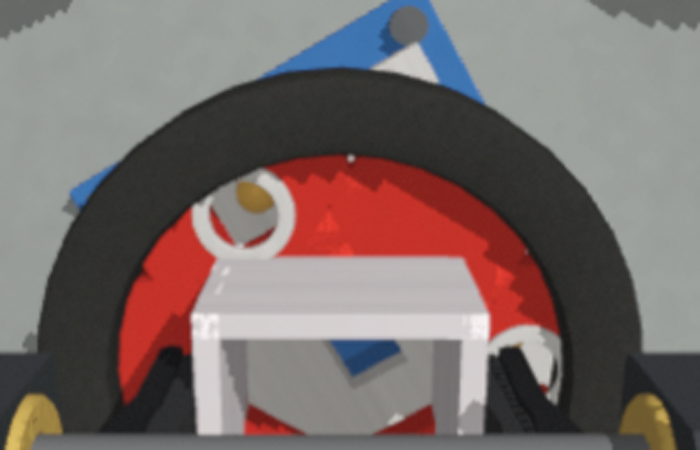

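```bash
python3 -m crank '[[0,0,0.8,0,0,0],[0,0,1.5,0,0,0],[0,0,2.1,0,0,0],[0,0,2.5,0,0,0],[0,0,2.8,0,0,0],[0,0,2.8,0,0,0]]'
python3 -m crank '[[0,0,0,0,0,0],[0,0,0,0,0,0],[0,0,0,0,0,0],[0,0,0,0,0,0],[0,0,-3,0,0,0],[0,0,-7,0,0,0],[0,0,-12,0,0,0],[0,0,-16,0,0,0],[0,0,-18,0,0,0],[0,0,-18,0,0,0],[0,0,-18,0,0,0]]' 75
python3 - <<'E'
from h import *
s=r.state();c=cam('wrist',s);im,d=snap('wrist','w24');wheels(im,d,c,85,105)
rel(460,-400,220,0)
E
```

```text
t: 27.45
tool_pos: [631.8, -210.2, 42.6]
eef_rot: [0.964, 0.265, -0.001, -0.001]
ft_force: [0.6, 1.1, -3.7]
width: 46.1
t: 28.55
tool_pos: [632.1, -210.3, 222.5]
eef_rot: [0.964, 0.265, -0.0, -0.0]
ft_force: [-0.5, 0.9, -1.0]
width: 65.1
sleeve [ 502.5 -107.2   53.1   24.5   31. ] z 92.7 [204   0  72  36 676]
sleeve [656.3  -0.9  43.   25.2   0.7] z 92.3 [451   0  67  32 690]
sleeve [ 404.  -318.4   32.9   13.7   71. ] z 96.2 [  8 171  36  24 332]
sleeve [ 630.8 -210.6   46.1   46.1   30.9] z 92.9 [ 288  187   56   54 1104]
sleeve [ 458.6 -324.2   48.8   13.2   23.6] z 96.6 [ 48 219  63  21 409]
sleeve [ 532.8 -324.1   31.    12.7   26.3] z 95.6 [141 258  35  22 273]
t28.60 shift cm [-24.45   7.52   0.18] rotvec [-0.1  0.1 30.8] | mm 256 deg 31 rows>=6
```

View pics/w24.png

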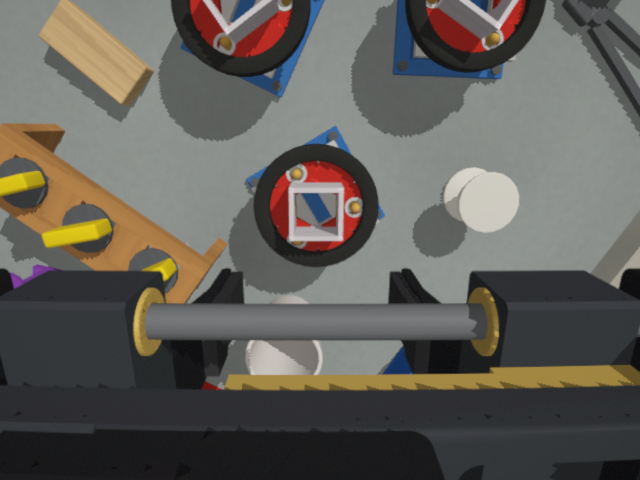

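```bash
python3 -m crank '[[-24.5,7.5,0,-0.1,0.1,30.8],[-24.5,7.5,0,-0.1,0.1,30.8],[-24.5,7.5,0,-0.1,0.1,30.8],[-24.5,7.5,0,-0.1,0.1,30.8],[-24.5,7.5,0,-0.1,0.1,30.8],[-24.5,7.5,0,-0.1,0.1,30.8],[-24.5,7.5,2,-0.1,0.1,30.8],[-24.5,7.5,4,-0.1,0.1,30.8],[-24.5,7.5,4,-0.1,0.1,30.8],[-24.5,7.5,4,-0.1,0.1,30.8]]' 45
cat >> h.py <<'E'
def keys(im,d,c,z=107,tol=8):
    """yellow grip tops: rect on the top face"""
    P=cloud(d,c);h=cv2.cvtColor(im,cv2.COLOR_BGR2HSV)
    y=cv2.inRange(h,(22,110,90),(36,255,255))>0
    m=(y&(np.abs(P[...,2]-z)<tol)).astype(np.uint8)
    n,lab,st,ce=cv2.connectedComponentsWithStats(m)
    for i in range(1,n):
        if st[i,4]<60: continue
        Q=P[lab==i];zt=np.percentile(Q[:,2],80)
        q=Q[np.abs(Q[:,2]-zt)<3][:,:2].astype(np.float32)
        (cx,cy),(w,hh),a=cv2.minAreaRect(q)
        if w<hh: a-=90
        print('key',np.round([cx,cy],1),'size',np.round([w,hh],1),'bar yaw',round(a%180,1),'ztop',round(zt,1),st[i])
E
python3 - <<'E'
from h import *
s=r.state();c=cam('wrist',s);im,d=snap('wrist','w25');print(s['tool_pos'],psi_now(s),s['t']);keys(im,d,c)
E
```

```text
t: 29.6
tool_pos: [459.0, -399.6, 181.0]
eef_rot: [1.0, 0.0, -0.001, -0.001]
ft_force: [-0.7, 0.0, 0.1]
width: 39.1
[ 458.95866863 -399.57767263  180.96416711] 0.005175088468435921 29.6
key [ 391.8 -322.9] size [49.1 14. ] bar yaw 42.2 ztop 106.5 [ 187   88   63   64 1605]
key [ 459.8 -330.8] size [49.7 14. ] bar yaw 40.8 ztop 106.4 [ 286  101   66   61 1536]
key [ 529.7 -338. ] size [49.7 14.2] bar yaw 54.4 ztop 106.2 [ 391  108   59   69 1568]
```

View pics/w25.png

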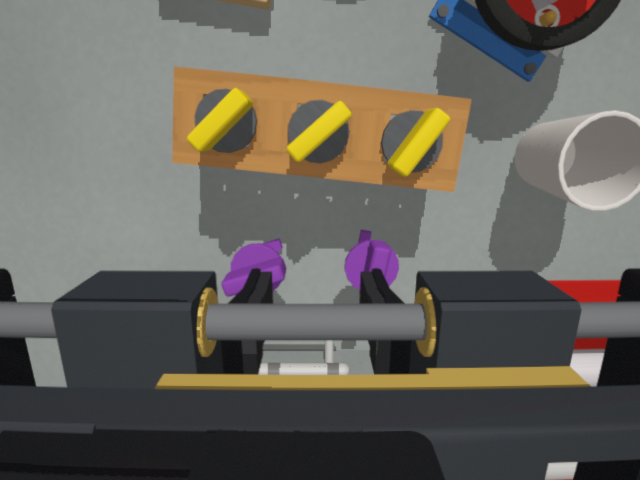

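Run:
```python
from h import *
rel(529.7,-338,120,-35.6)
```

```text
t29.65 shift cm [ 7.02 -6.19  6.19] rotvec [ 0.   0.  35.6] | mm 112 deg 36 rows>=5
```

```bash
python3 -m crank '[[3.5,-3,0,0,0,8],[7,-6.2,1,0,0,17],[7,-6.2,3,0,0,25],[7,-6.2,5,0,0,33],[7,-6.2,6.2,0,0,35.6],[7,-6.2,6.2,0,0,35.6],[7,-6.2,6.2,0,0,35.6]]' 45
python3 - <<'E'
from h import *
s=r.state();c=cam('wrist',s);im,d=snap('wrist','w26');print(s['tool_pos'],psi_now(s),s['t'],s['width']);keys(im,d,c)
rel(529.7,-338,52,-35.6)
E
```

```text
t: 30.35
tool_pos: [530.0, -338.0, 120.9]
eef_rot: [0.952, -0.305, 0.0, 0.0]
ft_force: [0.4, -0.2, 0.7]
width: 39.3
[ 530.01310917 -338.04657221  120.93430086] -35.48694401550205 30.35 39.31226204265959
key [ 530.1 -337.6] size [49.3 13.6] bar yaw 54.0 ztop 106.5 [ 304  211   25   85 2020]
key [ 475.4 -322.7] size [19.4  9.4] bar yaw 57.0 ztop 106.3 [213 270  22  33 477]
t30.40 shift cm [-0.06  0.01  6.93] rotvec [ 0.  -0.1  0.1] | mm 69 deg 0 rows>=2
```

View pics/w26.png

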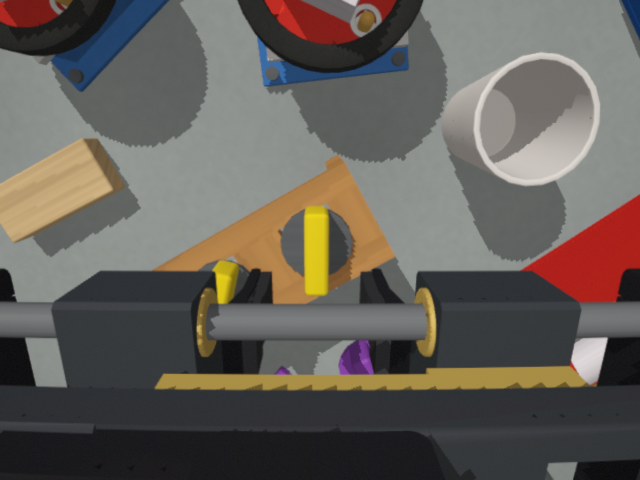

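```bash
python3 -m crank '[[0,0,3,0,0,0.4],[0,0,5.5,0,0,0.4],[0,0,6.9,0,0,0.4],[0,0,6.9,0,0,0.4],[0,0,6.9,0,0,0.4]]'
python3 -m crank '[[0,0,0,0,0,0],[0,0,0,0,0,0],[0,0,0,0,0,0],[0,0,0,0,0,0],[0,0,0,0,0,0]]' 0 30
python3 -m crank '[[0,0,-2,0,0,0],[0,0,-5,0,0,0],[0,0,-9,0,0,0],[0,0,-13,0,0,0],[0,0,-16,0,0,0],[0,0,-16,0,0,0]]'
cat >> h.py <<'E'
def heldkey(im,d,s):
    c=cam('wrist',s);P=cloud(d,c)
    T=R.from_quat(s['eef_rot']).as_matrix();L=(P-s['tool_pos'])@T
    h=cv2.cvtColor(im,cv2.COLOR_BGR2HSV);y=cv2.inRange(h,(20,100,60),(36,255,255))>0
    m=y&(np.abs(L[...,0])<15)&(np.abs(L[...,1])<40)&(-L[...,2]>20)&(-L[...,2]<75)
    q=L[m];up=-q[:,2];zt=np.percentile(up,90)
    print('bar n',len(q),'x',np.round(np.percentile(q[:,0],[2,98]),1),'y',np.round(np.percentile(q[:,1],[1,99]),1),'up',np.round(np.percentile(up,[2,98]),1))
    dk=(np.abs(L[...,0])<30)&(np.abs(L[...,1])<32)&(-L[...,2]>22)&(-L[...,2]<32)
    q=L[dk];
    if len(q): print('collar x',np.percentile(q[:,0],[2,98]).round(1),'y',np.percentile(q[:,1],[1,99]).round(1),'up',np.round(np.median(-q[:,2]),1))
E
python3 - <<'E'
from h import *
s=r.state();im,d=snap('wrist','w27');print(s['tool_pos'],psi_now(s),s['t'],s['width']);heldkey(im,d,s)
rel(631.4,-210.6,204,60.8)
E
```

```text
t: 30.9
tool_pos: [530.9, -338.6, 53.5]
eef_rot: [0.951, -0.308, 0.001, 0.0]
ft_force: [-0.6, -0.1, 0.1]
width: 39.2
t: 31.4
tool_pos: [531.0, -338.7, 53.9]
eef_rot: [0.951, -0.308, 0.001, 0.0]
ft_force: [-0.2, 0.0, 3.1]
width: 13.8
t: 32.0
tool_pos: [532.7, -339.3, 219.0]
eef_rot: [0.951, -0.308, 0.005, 0.001]
ft_force: [0.2, -0.5, -1.5]
width: 14.0
[ 532.72944372 -339.3481208   218.9557765 ] -35.88497359574754 32.0 14.004833984061454
bar n 3074 x [-6.9  6.6] y [-25.2  23.3] up [30.9 53.2]
collar x [-21.7  21.1] y [-25.    2.6] up 26.1
t32.05 shift cm [  0.55 -16.24   1.21] rotvec [  0.3  -0.3 -96.7] | mm 163 deg 97 rows>=12
```

View pics/w27.png

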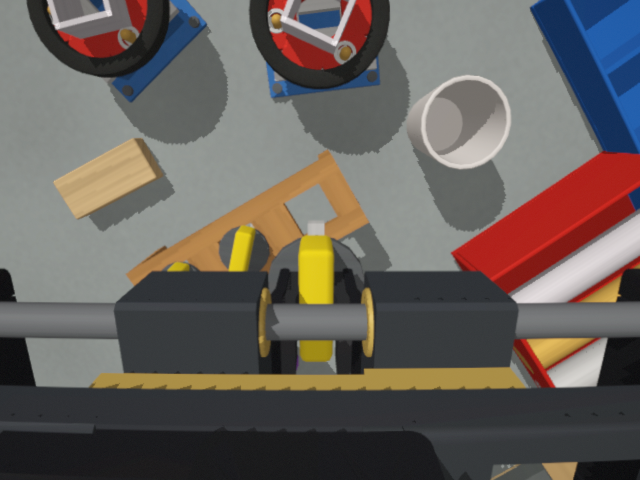

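```bash
python3 -m crank '[[0.6,-16.2,0,0,0,-8],[0.6,-16.2,0,0,0,-16],[0.6,-16.2,0,0,0,-24],[0.6,-16.2,0,0,0,-32],[0.6,-16.2,0,0,0,-40],[0.6,-16.2,0,0,0,-48],[0.6,-16.2,0,0,0,-56],[0.6,-16.2,0,0,0,-64],[0.6,-16.2,0,0,0,-72],[0.6,-16.2,0,0,0,-80],[0.6,-16.2,0,0,0,-88],[0.6,-16.2,1,0,0,-96],[0.6,-16.2,3,0.2,-0.3,-96.6],[0.6,-16.2,5,0.2,-0.3,-96.6],[0.6,-16.2,5.5,0.2,-0.3,-96.6],[0.6,-16.2,5.5,0.2,-0.3,-96.6]]'
python3 - <<'E'
from h import *
s=r.state();im,d=snap('wrist','w28');print(s['tool_pos'],psi_now(s),s['t'],s['width']);heldkey(im,d,s)
rel(632,-210.6,145,60.8)
E
```

```text
t: 33.65
tool_pos: [630.6, -211.1, 158.7]
eef_rot: [0.863, 0.505, -0.002, -0.001]
ft_force: [0.0, -1.1, -1.7]
width: 13.6
[ 630.59180897 -211.1075634   158.72940859] 60.60219610673519 33.65 13.566514899965787
bar n 3089 x [-7.2  6.4] y [-25.9  22.5] up [30.3 53.1]
collar x [-22.   20.9] y [-25.7   1.7] up 26.0
t33.70 shift cm [0.09 0.03 1.52] rotvec [-0.   0.1 -0.2] | mm 15 deg 0 rows>=1
```

View pics/w28.png

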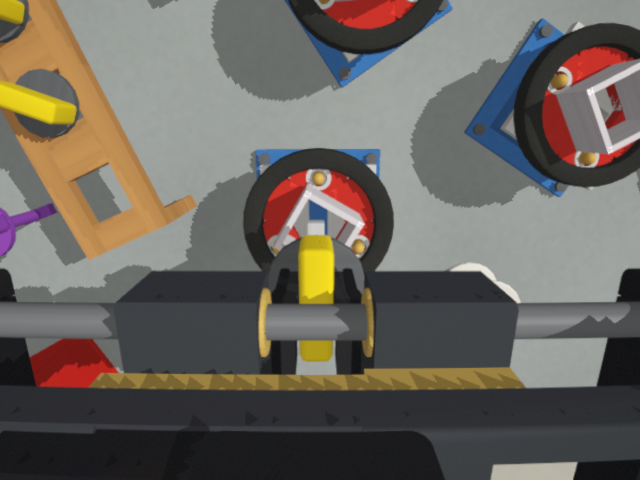

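```bash
python3 -m crank '[[0.08,0.05,1,0,0.1,-0.2],[0.08,0.05,1.8,0,0.1,-0.2],[0.08,0.05,1.8,0,0.1,-0.2],[0.08,0.05,1.8,0,0.1,-0.2]]'
python3 - <<'E'
from h import *
s=r.state();print(s['tool_pos'],psi_now(s));rel(632.2,-210.6,75,60.8)
snap('wrist','w29',(220,130,200,150),3)
E
```

```text
t: 34.1
tool_pos: [632.1, -210.7, 142.1]
eef_rot: [0.862, 0.506, -0.0, -0.001]
ft_force: [-0.1, 0.0, -0.7]
width: 13.5
[ 632.05277267 -210.72200036  142.083519  ] 60.817485875294565
t34.10 shift cm [0.02 0.01 6.71] rotvec [-0.1 -0.   0. ] | mm 67 deg 0 rows>=2
```

View pics/w29.png

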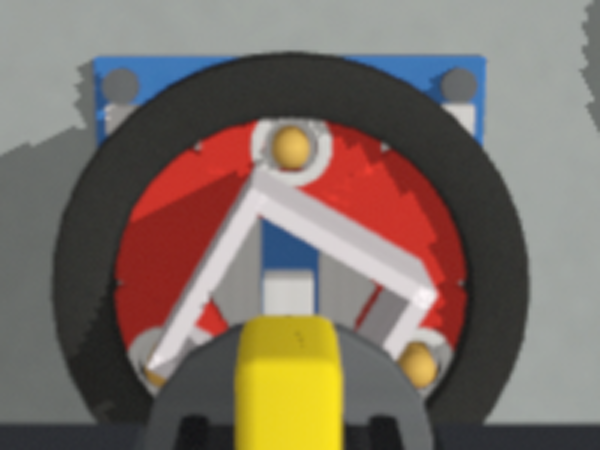

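Aligned: the crossbar at crop (288,290) lies along the slot. I descend in steps.

```bash
python3 -m crank '[[0,0,1.5,0,0,0],[0,0,3,0,0,0],[0,0,4,0,0,0],[0,0,5,0,0,0],[0,0,6,0,0,0],[0,0,6.6,0,0,0],[0,0,6.8,0,0,0],[0,0,6.8,0,0,0]]'
python3 - <<'E'
from h import *
s=r.state();print(s['tool_pos'],psi_now(s),s['ft_force']);
snap('wrist','w30',(220,130,200,150),3)
E
```

```text
t: 34.95
tool_pos: [632.3, -210.7, 74.3]
eef_rot: [0.862, 0.506, 0.0, -0.0]
ft_force: [0.4, -0.6, -1.4]
width: 14.1
[ 632.28698635 -210.68502278   74.32691561] 60.826569286021524 [ 0.36607524 -0.56835825 -1.43302721]
```

View pics/w30.png

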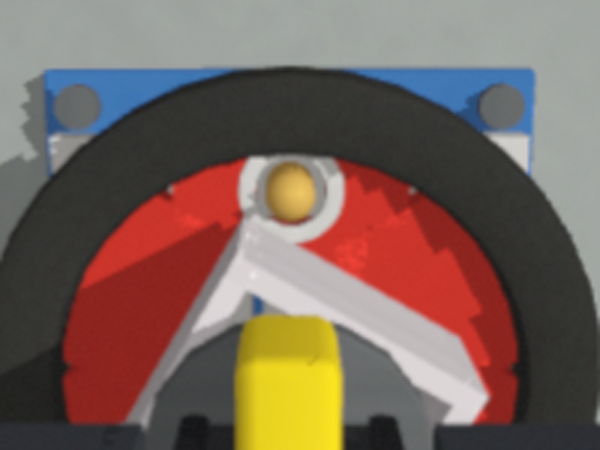

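```bash
python3 -m crank '[[0,0,0.1,0,0,0],[0,0,0.15,0,0,0],[0,0,0.15,0,0,0]]'
python3 -m crank '[[0,0,0,0,0,7],[0,0,0,0,0,15],[0,0,0,0,0,23],[0,0,0,0,0,31],[0,0,0,0,0,39],[0,0,0,0,0,47],[0,0,0,0,0,55],[0,0,0,0,0,63],[0,0,0,0,0,71],[0,0,0,0,0,79],[0,0,0,0,0,86],[0,0,0,0,0,90],[0,0,0,0,0,90],[0,0,0,0,0,90]]'
python3 - <<'E'
from h import *
s=r.state();print(s['tool_pos'],psi_now(s),s['ft_force'],s['wrist_torque'],s['width']);
E
```

```text
t: 35.3
tool_pos: [632.6, -210.7, 73.4]
eef_rot: [0.862, 0.506, 0.0, -0.0]
ft_force: [-0.5, 0.4, -1.8]
width: 13.4
t: 36.7
tool_pos: [632.7, -210.7, 73.5]
eef_rot: [0.968, -0.251, 0.0, -0.0]
ft_force: [0.6, -0.6, -1.0]
width: 13.7
[ 632.65764417 -210.65048013   73.52600221] -29.03756832666526 [ 0.5767147  -0.60189498 -0.98452598] [-0.01606196  0.0131102   0.06184323] 13.686055849720352
```

Twisted freely to −29°. I release and retreat, then check.

```bash
python3 -m crank '[[0,0,0,0,0,0],[0,0,0,0,0,0],[0,0,0,0,0,0],[0,0,-0.5,0,0,0],[0,0,-3,0,0,0],[0,0,-7,0,0,0],[0,0,-11,0,0,0],[0,0,-12,0,0,0],[0,0,-12,0,0,0],[0,0,-12,0,0,0]]' 45
python3 - <<'E'
from h import *
s=r.state();c=cam('wrist',s);im,d=snap('wrist','w31');keys(im,d,c,126,9);wheels(im,d,c,89,97)
rel(459.8,-330.8,150,-49.2)
E
```

```text
t: 37.7
tool_pos: [632.2, -210.6, 192.6]
eef_rot: [0.968, -0.251, -0.0, -0.0]
ft_force: [0.5, -0.4, -0.4]
width: 39.0
key [ 632.3 -210.1] size [49.2 13.8] bar yaw 61.3 ztop 125.5 [ 306  196   21   70 1360]
sleeve [488.8 -93.3  46.4  48.1  65.1] z 93.0 [  44  148   73   65 1499]
sleeve [ 623.7 -198.4   46.6   19.4   32.2] z 93.2 [275 182  47  64 391]
sleeve [ 656.9 -213.1   24.3   11.1   86.1] z 92.9 [333 199  23  29 151]
t37.75 shift cm [-9.2  18.86  4.21] rotvec [ 0.   0.1 20.2] | mm 214 deg 20 rows>=5
```

View pics/w31.png

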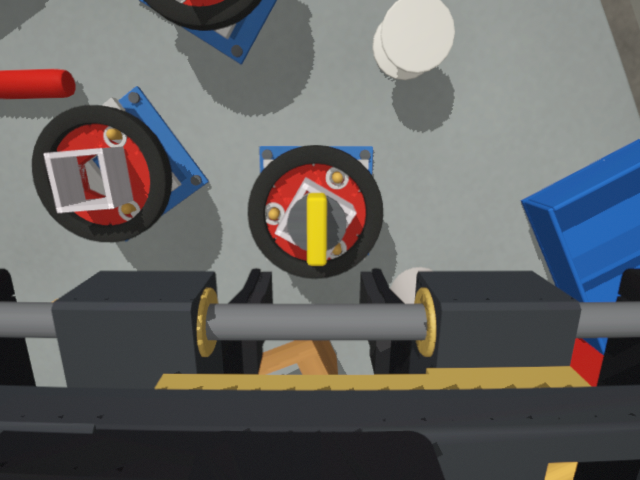

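```bash
python3 -m crank '[[-2,4,-1,0,0,5],[-9.2,18.9,0,0,0,20],[-9.2,18.9,0,0,0,20],[-9.2,18.9,0,0,0,20],[-9.2,18.9,0,0,0,20],[-9.2,18.9,3,0,0,20],[-9.2,18.9,6,0,0,20],[-9.2,18.9,7.2,0,0,20],[-9.2,18.9,7.2,0,0,20],[-9.2,18.9,7.2,0,0,20]]' 45
python3 - <<'E'
from h import *
s=r.state();c=cam('wrist',s);im,d=snap('wrist','w32');print(s['tool_pos'],psi_now(s),s['t'],s['width']);keys(im,d,c)
rel(459.8,-330.8,52.5,-49.2)
E
```

```text
t: 38.75
tool_pos: [460.0, -330.9, 120.5]
eef_rot: [0.91, -0.415, -0.001, -0.0]
ft_force: [0.2, -0.0, -0.6]
width: 39.0
[ 460.00435867 -330.94683855  120.51649801] -48.99337949949261 38.75 38.98829784430537
key [ 460.3 -330.6] size [49.3 13.5] bar yaw 40.5 ztop 106.5 [ 304  212   25   84 2016]
key [ 407.7 -307.8] size [ 6.6 12.2] bar yaw 139.5 ztop 106.3 [218 287  23  16 243]
t38.80 shift cm [-0.07  0.01  6.86] rotvec [0.  0.  0.2] | mm 69 deg 0 rows>=2
```

View pics/w32.png

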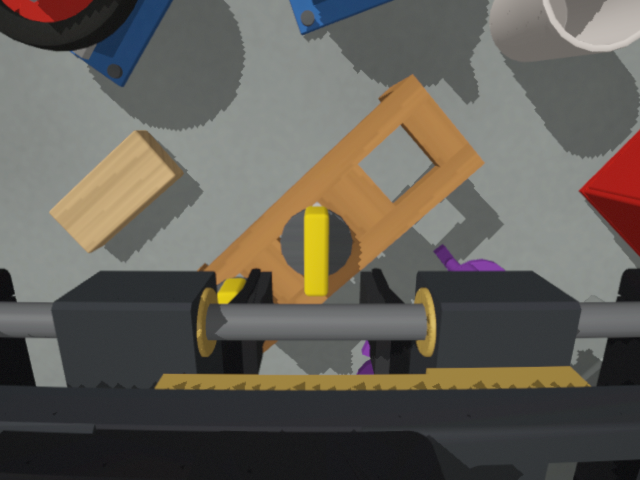

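```bash
python3 -m crank '[[0,0,3,0,0,0.4],[0,0,5.5,0,0,0.4],[0,0,6.9,0,0,0.4],[0,0,6.9,0,0,0.4],[0,0,6.9,0,0,0.4]]'
python3 -m crank '[[0,0,0,0,0,0],[0,0,0,0,0,0],[0,0,0,0,0,0],[0,0,0,0,0,0],[0,0,0,0,0,0]]' 0 30
python3 -m crank '[[0,0,-2,0,0,0],[0,0,-5,0,0,0],[0,0,-9,0,0,0],[0,0,-13,0,0,0],[0,0,-16,0,0,0],[0,0,-16,0,0,0]]'
python3 - <<'E'
from h import *
s=r.state();im,d=snap('wrist','w33');print(s['tool_pos'],psi_now(s),s['t'],s['width']);heldkey(im,d,s)
rel(655.4,10.7,205,-60.8)
E
```

```text
t: 39.3
tool_pos: [461.1, -331.6, 53.3]
eef_rot: [0.909, -0.418, 0.0, 0.0]
ft_force: [0.6, -0.5, 0.1]
width: 39.3
t: 39.8
tool_pos: [461.2, -331.6, 53.7]
eef_rot: [0.909, -0.418, 0.0, 0.0]
ft_force: [-1.6, 0.7, 4.7]
width: 13.7
t: 40.4
tool_pos: [463.0, -332.7, 218.4]
eef_rot: [0.909, -0.418, 0.004, 0.001]
ft_force: [0.6, -1.6, -1.5]
width: 13.8
[ 462.96409415 -332.65566668  218.39337811] -49.3984479315236 40.4 13.778935936522391
bar n 3068 x [-6.8  6.7] y [-24.8  23.6] up [31.3 53.5]
collar x [-21.6  21.1] y [-24.6   2.7] up 26.4
t40.45 shift cm [-13.44 -36.99   1.04] rotvec [-0.1 -0.2 11.4] | mm 394 deg 11 rows>=8
```

```bash
python3 -m crank '[[-13.4,-37,0,0,0,11.4],[-13.4,-37,0,0,0,11.4],[-13.4,-37,0,0,0,11.4],[-13.4,-37,0,0,0,11.4],[-13.4,-37,0,0,0,11.4],[-13.4,-37,0,0,0,11.4],[-13.4,-37,0,0,0,11.4],[-13.4,-37,0,0,0,11.4],[-13.4,-37,2,-0.1,-0.2,11.4],[-13.4,-37,4,-0.1,-0.2,11.4],[-13.4,-37,5.5,-0.1,-0.2,11.4],[-13.4,-37,5.5,-0.1,-0.2,11.4],[-13.4,-37,5.5,-0.1,-0.2,11.4]]'
python3 - <<'E'
from h import *
s=r.state();im,d=snap('wrist','w34');print(s['tool_pos'],psi_now(s),s['t'],s['width']);heldkey(im,d,s)
rel(654.7,10.4,142,-60.8)
E
```

```text
t: 41.75
tool_pos: [655.5, 9.9, 160.0]
eef_rot: [0.862, -0.506, -0.0, 0.001]
ft_force: [0.3, 0.3, -0.4]
width: 13.5
[655.54804777   9.89380393 160.02462522] -60.829178684958585 41.75 13.497638791892856
bar n 3064 x [-6.8  6.8] y [-24.7  23.7] up [32.1 53.4]
collar x [-21.5  21.3] y [-24.3   2.3] up 26.3
t41.80 shift cm [-0.11  0.1   1.9 ] rotvec [-0.  -0.1 -0. ] | mm 19 deg 0 rows>=1
```

View pics/w34.png

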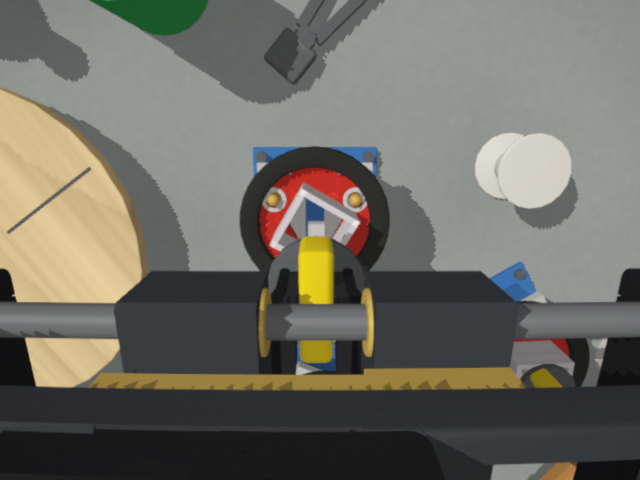

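```bash
python3 -m crank '[[-0.1,0.1,1,0,-0.1,0],[-0.1,0.1,1.8,0,-0.1,0],[-0.1,0.1,1.8,0,-0.1,0],[-0.1,0.1,1.8,0,-0.1,0]]'
python3 - <<'E'
from h import *
s=r.state();print(s['tool_pos'],psi_now(s));rel(654.7,10.4,74,-60.8)
snap('wrist','w35',(220,130,200,150),3)
E
```

```text
t: 42.2
tool_pos: [654.6, 10.2, 142.7]
eef_rot: [0.862, -0.506, -0.0, -0.0]
ft_force: [-0.7, -0.2, -1.5]
width: 13.8
[654.57644748  10.24844116 142.74385346] -60.83809755643851
t42.20 shift cm [-0.   -0.02  6.87] rotvec [ 0.  0. -0.] | mm 69 deg 0 rows>=2
```

View pics/w35.png

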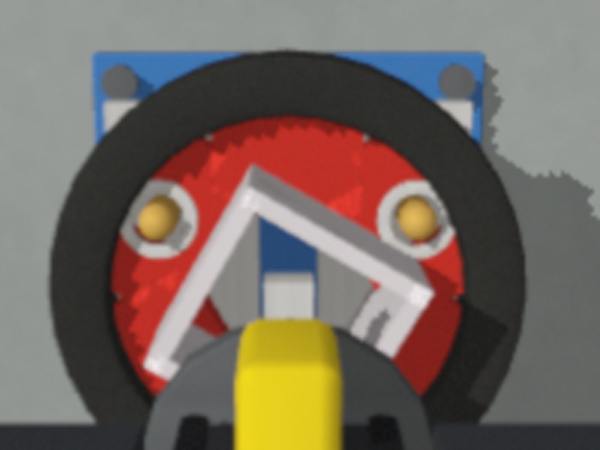

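Aligned. I descend, then twist to ψ≈29 (rz −90).

```bash
python3 -m crank '[[0,0,1.5,0,0,0],[0,0,3,0,0,0],[0,0,4,0,0,0],[0,0,5,0,0,0],[0,0,6,0,0,0],[0,0,6.7,0,0,0],[0,0,7,0,0,0],[0,0,7,0,0,0]]'
python3 - <<'E'
from h import *
s=r.state();print(s['tool_pos'],psi_now(s),s['ft_force'])
E
```

```text
t: 43.05
tool_pos: [654.9, 10.4, 73.2]
eef_rot: [0.862, -0.506, -0.0, -0.0]
ft_force: [-0.4, -0.3, -1.5]
width: 13.6
[654.86436709  10.41903587  73.17136899] -60.833603701929135 [-0.35377423 -0.28020432 -1.53927926]
```

```bash
python3 -m crank '[[0,0,0,0,0,-7],[0,0,0,0,0,-15],[0,0,0,0,0,-23],[0,0,0,0,0,-31],[0,0,0,0,0,-39],[0,0,0,0,0,-47],[0,0,0,0,0,-55],[0,0,0,0,0,-63],[0,0,0,0,0,-71],[0,0,0,0,0,-79],[0,0,0,0,0,-86],[0,0,0,0,0,-90],[0,0,0,0,0,-90],[0,0,0,0,0,-90]]'
python3 -m crank '[[0,0,0,0,0,0],[0,0,0,0,0,0],[0,0,0,0,0,0],[0,0,-0.5,0,0,0],[0,0,-3,0,0,0],[0,0,-7,0,0,0],[0,0,-11,0,0,0],[0,0,-12,0,0,0],[0,0,-12,0,0,0],[0,0,-12,0,0,0]]' 45
python3 - <<'E'
from h import *
s=r.state();c=cam('wrist',s);im,d=snap('wrist','w36');print(psi_now(s));keys(im,d,c,126,9)
rel(391.8,-322.9,200,-47.8)
E
```

```text
t: 44.45
tool_pos: [655.1, 10.3, 73.4]
eef_rot: [0.968, 0.251, 0.0, -0.0]
ft_force: [1.0, -0.3, -0.9]
width: 13.6
t: 45.45
tool_pos: [654.5, 10.0, 192.3]
eef_rot: [0.968, 0.251, -0.0, -0.0]
ft_force: [0.1, -0.4, -0.7]
width: 39.0
29.015478844516537
key [654.3  10.3] size [13.5 49.1] bar yaw 118.7 ztop 125.4 [ 307  197   20   70 1364]
t45.50 shift cm [-39.1   16.37  -0.81] rotvec [-0.   0.1 76.8] | mm 424 deg 77 rows>=9
```

View pics/w36.png

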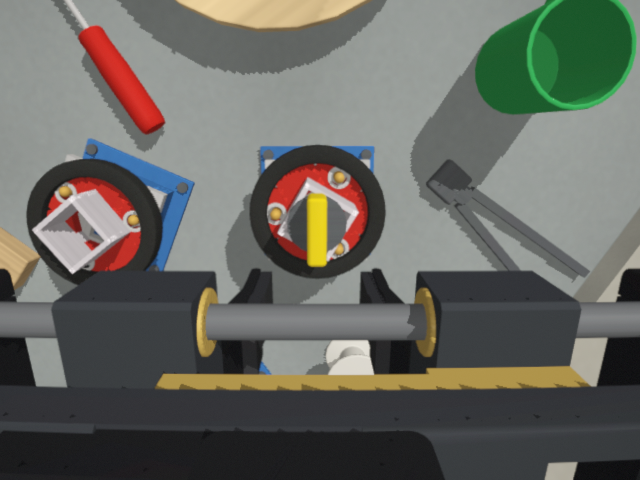

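```bash
python3 -m crank '[[-39,16.4,-0.8,0,0,76.8],[-39,16.4,-0.8,0,0,76.8],[-39,16.4,-0.8,0,0,76.8],[-39,16.4,-0.8,0,0,76.8],[-39,16.4,-0.8,0,0,76.8],[-39,16.4,-0.8,0,0,76.8],[-39,16.4,-0.8,0,0,76.8],[-39,16.4,-0.8,0,0,76.8],[-39,16.4,-0.8,0,0,76.8],[-39,16.4,-0.8,0,0,76.8],[-39,16.4,3,0,0,76.8],[-39,16.4,6,0,0,76.8],[-39,16.4,7.2,0,0,76.8],[-39,16.4,7.2,0,0,76.8],[-39,16.4,7.2,0,0,76.8]]' 45
python3 - <<'E'
from h import *
s=r.state();c=cam('wrist',s);im,d=snap('wrist','w37');print(s['tool_pos'],psi_now(s),s['t'],s['width']);keys(im,d,c)
rel(391.8,-322.9,52.5,-47.8)
E
```

```text
t: 47.0
tool_pos: [393.3, -322.5, 120.6]
eef_rot: [0.915, -0.404, -0.001, -0.0]
ft_force: [0.4, 0.4, -0.2]
width: 39.3
[ 393.25989303 -322.46500421  120.58909115] -47.71928982419536 47.0 39.326477268949844
key [ 391.5 -322.5] size [49.3 13.7] bar yaw 42.7 ztop 106.5 [ 302  215   25   84 2024]
t47.05 shift cm [-0.11  0.13  6.86] rotvec [ 0.  -0.   0.1] | mm 69 deg 0 rows>=2
```

View pics/w37.png

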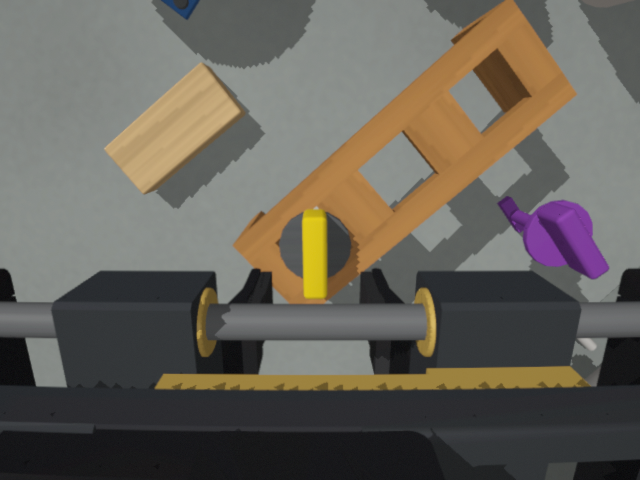

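```bash
python3 -m crank '[[-0.15,0.15,2,0,0,-0.3],[-0.15,0.15,4.5,0,0,-0.3],[-0.15,0.15,6.5,0,0,-0.3],[-0.15,0.15,6.9,0,0,-0.3],[-0.15,0.15,6.9,0,0,-0.3],[-0.15,0.15,6.9,0,0,-0.3]]'
python3 -m crank '[[0,0,0,0,0,0],[0,0,0,0,0,0],[0,0,0,0,0,0],[0,0,0,0,0,0],[0,0,0,0,0,0]]' 0 30
python3 -m crank '[[0,0,-2,0,0,0],[0,0,-5,0,0,0],[0,0,-9,0,0,0],[0,0,-13,0,0,0],[0,0,-16,0,0,0],[0,0,-16,0,0,0],[0,0,-16,0,0,0]]'
python3 - <<'E'
from h import *
s=r.state();im,d=snap('wrist','w38');print(s['tool_pos'],psi_now(s),s['t'],s['width']);heldkey(im,d,s)
rel(488.7,-91.1,205,5.2)
E
```

```text
t: 47.65
tool_pos: [392.4, -323.4, 53.7]
eef_rot: [0.916, -0.402, 0.001, 0.001]
ft_force: [1.2, -0.0, 0.4]
width: 39.3
t: 48.15
tool_pos: [392.4, -323.4, 53.9]
eef_rot: [0.916, -0.402, 0.001, 0.001]
ft_force: [-0.6, -0.1, 3.7]
width: 13.6
t: 48.85
tool_pos: [392.1, -323.2, 213.8]
eef_rot: [0.916, -0.402, 0.001, 0.001]
ft_force: [-0.6, 0.2, -2.3]
width: 13.5
[ 392.14237667 -323.15192188  213.7830891 ] -47.42917650307633 48.85 13.535310137606738
bar n 3049 x [-6.8  6.7] y [-24.7  23.8] up [31.6 53.2]
collar x [-21.6  21.2] y [-24.3   2.5] up 26.1
t48.90 shift cm [-10.5  -22.82   0.76] rotvec [  0.   -0.  -52.6] | mm 251 deg 53 rows>=7
```

```bash
python3 -m crank '[[-10.5,-22.8,0,0,0,-8],[-10.5,-22.8,0,0,0,-16],[-10.5,-22.8,0,0,0,-24],[-10.5,-22.8,0,0,0,-32],[-10.5,-22.8,0,0,0,-40],[-10.5,-22.8,0,0,0,-48],[-10.5,-22.8,0,0,0,-52.6],[-10.5,-22.8,2,0,0,-52.6],[-10.5,-22.8,4,0,0,-52.6],[-10.5,-22.8,5,0,0,-52.6],[-10.5,-22.8,5,0,0,-52.6],[-10.5,-22.8,5,0,0,-52.6]]'
python3 - <<'E'
from h import *
s=r.state();im,d=snap('wrist','w39');print(s['tool_pos'],psi_now(s),s['t'],s['width']);heldkey(im,d,s)
rel(488.9,-90.9,142,5.2)
E
```

```text
t: 50.1
tool_pos: [488.4, -91.2, 162.6]
eef_rot: [0.999, 0.045, -0.0, 0.0]
ft_force: [0.1, 0.7, -1.6]
width: 13.6
[488.44843079 -91.21182699 162.59755666] 5.172128995718769 50.1 13.594507384750086
bar n 3060 x [-7.1  6.3] y [-24.9  23.5] up [31.5 53.2]
collar x [-22.   20.8] y [-24.7   2.4] up 26.1
t50.15 shift cm [ 0.01 -0.04  2.11] rotvec [ 0.1 -0.  -0. ] | mm 21 deg 0 rows>=1
```

View pics/w39.png

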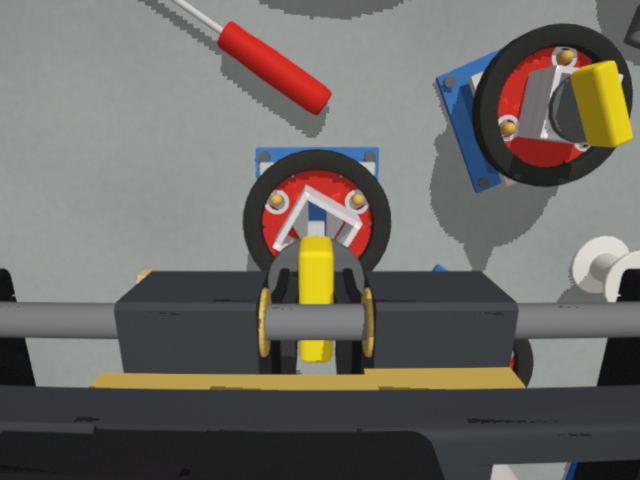

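```bash
python3 -m crank '[[0.03,-0.04,1,0,0,0],[0.03,-0.04,2.1,0,0,0],[0.03,-0.04,2.1,0,0,0],[0.03,-0.04,2.1,0,0,0]]'
python3 - <<'E'
from h import *
s=r.state();print(s['tool_pos'],psi_now(s));rel(488.9,-90.9,73.5,5.2)
snap('wrist','w40',(220,130,200,150),3)
E
```

```text
t: 50.55
tool_pos: [488.8, -90.8, 141.7]
eef_rot: [0.999, 0.045, -0.0, 0.0]
ft_force: [0.0, 0.2, -1.1]
width: 13.5
[488.79509698 -90.79833337 141.68668253] 5.1733653781771585
t50.55 shift cm [0.01 0.01 6.82] rotvec [ 0.  0. -0.] | mm 68 deg 0 rows>=2
```

View pics/w40.png

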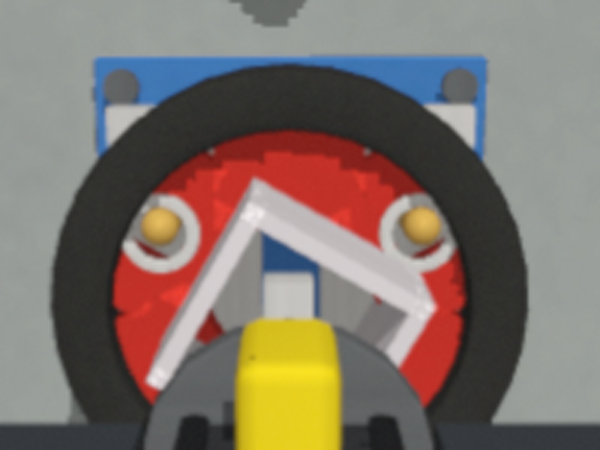

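```bash
python3 -m crank '[[0,0,1.5,0,0,0],[0,0,3,0,0,0],[0,0,4,0,0,0],[0,0,5,0,0,0],[0,0,6,0,0,0],[0,0,6.6,0,0,0],[0,0,6.9,0,0,0],[0,0,6.9,0,0,0]]'
```

```text
t: 51.4
tool_pos: [489.3, -90.8, 73.2]
eef_rot: [0.999, 0.045, 0.0, 0.0]
ft_force: [0.8, -0.2, -2.2]
width: 13.6
```

```bash
python3 -m crank '[[0,0,0,0,0,7],[0,0,0,0,0,15],[0,0,0,0,0,23],[0,0,0,0,0,31],[0,0,0,0,0,39],[0,0,0,0,0,47],[0,0,0,0,0,55],[0,0,0,0,0,63],[0,0,0,0,0,71],[0,0,0,0,0,79],[0,0,0,0,0,86],[0,0,0,0,0,90],[0,0,0,0,0,90],[0,0,0,0,0,90]]'
python3 -m crank '[[0,0,0,0,0,0],[0,0,0,0,0,0],[0,0,0,0,0,0],[0,0,-0.5,0,0,0],[0,0,-3,0,0,0],[0,0,-7,0,0,0],[0,0,-12,0,0,0],[0,0,-17,0,0,0],[0,0,-20,0,0,0],[0,0,-20,0,0,0],[0,0,-20,0,0,0]]' 45
python3 - <<'E'
from h import *
s=r.state();c=cam('wrist',s);im,d=snap('wrist','w41');print(psi_now(s));keys(im,d,c,126,9)
rel(585,-180,310,0)
E
```

```text
t: 52.8
tool_pos: [489.5, -90.8, 73.4]
eef_rot: [0.739, -0.674, 0.001, -0.0]
ft_force: [-0.7, -0.4, -1.2]
width: 13.6
t: 53.9
tool_pos: [489.5, -90.6, 273.9]
eef_rot: [0.739, -0.673, 0.001, -0.0]
ft_force: [-0.6, 0.2, -0.1]
width: 39.1
-84.67547539219973
key [650.5  14.3] size [13.6 38.5] bar yaw 119.0 ztop 125.1 [180   0  54  22 646]
key [ 632.  -210.2] size [50.  14.1] bar yaw 61.6 ztop 125.4 [ 445   32   56   48 1146]
key [489.1 -91. ] size [48.7 13.7] bar yaw 5.0 ztop 125.6 [308 182  16  55 839]
t53.95 shift cm [ 9.79 -8.74 -3.7 ] rotvec [  0.   -0.1 -84.7] | mm 136 deg 85 rows>=10
```

```bash
python3 -m crank '[[9.8,-8.7,-3.7,0,0,-8],[9.8,-8.7,-3.7,0,0,-16],[9.8,-8.7,-3.7,0,0,-24],[9.8,-8.7,-3.7,0,0,-32],[9.8,-8.7,-3.7,0,0,-40],[9.8,-8.7,-3.7,0,0,-48],[9.8,-8.7,-3.7,0,0,-56],[9.8,-8.7,-3.7,0,0,-64],[9.8,-8.7,-3.7,0,0,-72],[9.8,-8.7,-3.7,0,0,-80],[9.8,-8.7,-3.7,0,0,-84.7],[9.8,-8.7,-3.7,0,0,-84.7],[9.8,-8.7,-3.7,0,0,-84.7]]'
python3 - <<'E'
from h import *
s=r.state();c=cam('wrist',s);im,d=snap('wrist','w42');keys(im,d,c,126,9)
P=cloud(d,c)
# tyre tops z~68 -> circle centre
m=((P[...,2]>62)&(P[...,2]<71)).astype(np.uint8)
h=cv2.cvtColor(im,cv2.COLOR_BGR2HSV);m&=(h[...,2]<75).astype(np.uint8)
m=cv2.morphologyEx(m,cv2.MORPH_OPEN,np.ones((3,3)))
n,lab,st,ce=cv2.connectedComponentsWithStats(m)
for i in range(1,n):
    if st[i,4]>300:
        q=P[lab==i];print('tyre',np.round(cv2.minEnclosingCircle(q[:,:2].astype(np.float32)),1) if 0 else cv2.minEnclosingCircle(q[:,:2].astype(np.float32)),'z',np.percentile(q[:,2],[5,50,95]).round(1))
snap('top','t2')
E
```

```text
t: 55.25
tool_pos: [584.2, -180.0, 308.8]
eef_rot: [1.0, -0.001, -0.001, 0.0]
ft_force: [0.7, 1.0, -0.4]
width: 38.9
key [661.6  -3.3] size [14.1 19.2] bar yaw 119.9 ztop 125.2 [390   0  24  21 343]
key [488.9 -91.4] size [50.6 14.2] bar yaw 5.4 ztop 125.6 [188 100  56  20 809]
key [ 631.8 -210.6] size [49.7 14.1] bar yaw 61.4 ztop 125.4 [347 208  35  47 698]
tyre ((653.95556640625, 8.478673934936523), 57.162620544433594) z [64.2 66.5 68.1]
tyre ((488.8376770019531, -93.614501953125), 57.78075408935547) z [64.4 66.9 68.4]
tyre ((630.3442993164062, -210.08592224121094), 57.53300476074219) z [64.5 66.8 68.3]
```

View pics/w42.png

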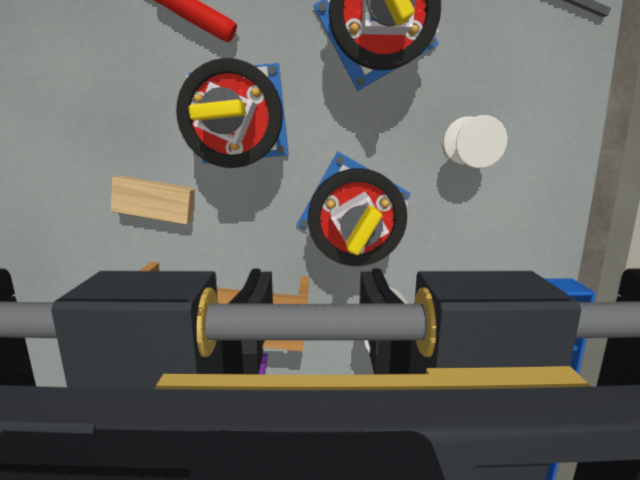

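View pics/t2.png

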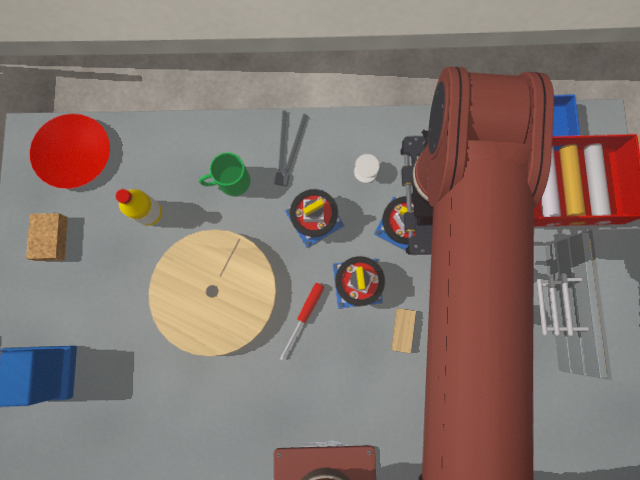

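All three wheels and keys are in place and nothing else on the bench has moved. I hand in.

Run:
```python
from h import *
print(r.state()['t'],np.abs(r.state()['qd']).max(),r.sign_off())
```

```text
the job is handed in; nothing more can be done
55.35 0.008495680239870462 None
```

All three wheels are seated on their own hubs and each is locked with a yellow T-key. I handed the job in at about 55 s of the 210 s allowed. The purple look-alike keys were left alone, and nothing else on the bench appears to have moved in the top view.

**Last checks:**
- **Wheels:** all three studs were seen through each wheel. The wheels on the hubs at (654.6, 10.7) and (631.4, −210.6) sit within 1–2 mm of centre. The third, on the hub at (488.7, −91.1), sits about 2.5 mm off centre, inside the 5 mm limit. Tyre tops measured level, and the sleeve tops measured at their seated height.
- **Keys:** each is within about 1 mm of its hub centre and fully down (tops about 125.5 mm against 126 nominal). Each is turned about 89–90° from the slot. The arm was clear above everything at hand-in.

**What failed or disagreed:** the first grasp closed on empty air and moved nothing. The real fingertips are about 32 mm short of the reported TCP; two cameras showed this, and every later grasp was corrected for it.

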